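# Load the UV cleaning station with a pile of parts baskets

## Task

Open the amber hood of the UV station by its handle, and lay the lid plate that lies inside on the white mat. Then lift the blue baskets by their cross bars and stack all of them into one square, aligned pile on the yellow-outlined middle of the station's pad, and put the lid plate squarely on top. Finally lower the hood gently until it is fully shut; leave the can, the tape dispenser and the counter alone.

Things in the scene. Friction and masses are not known exactly. Their poses are not given: they have to be found in the camera images.
- basket_a_mid (a point): open blue parts basket, 108 (y) x 80 (x) x 34 high, walls and floor 3. Yellow cross bar over its middle along x from wall to wall: 10 wide in y, 9 high, middle 26.5 above the underside; 46 of finger room each side. Brass parts in the corners are fixed. 0.15 kg. Stacks floor on rim, no nesting: 34 a layer. Point: centre, 17 above the underside, z up. Half a turn looks the same. May be absent (2 or 3 are present).
- basket_b_mid (a point): open blue parts basket, 108 (y) x 80 (x) x 34 high, walls and floor 3. Yellow cross bar over its middle along x from wall to wall: 10 wide in y, 9 high, middle 26.5 above the underside; 46 of finger room each side. Brass parts in the corners are fixed. 0.15 kg. Stacks floor on rim, no nesting: 34 a layer. Point: centre, 17 above the underside, z up. Half a turn looks the same. May be absent (2 or 3 are present).
- basket_c_mid (a point): open blue parts basket, 108 (y) x 80 (x) x 34 high, walls and floor 3. Yellow cross bar over its middle along x from wall to wall: 10 wide in y, 9 high, middle 26.5 above the underside; 46 of finger room each side. Brass parts in the corners are fixed. 0.15 kg. Stacks floor on rim, no nesting: 34 a layer. Point: centre, 17 above the underside, z up. Half a turn looks the same. May be absent (2 or 3 are present).
- lid_mid (a point): lid plate: bare aluminium, 108 (y) x 80 (x) x 5 thick, with a black bow handle on its middle: bar along x, 48 long, 10 wide in y, 9 high, its middle 26.5 and top 31 above the plate's underside. Starts on the station's pad, under the hood. 0.15 kg. Point: centre of the whole, 15.5 above the underside, z up. Half a turn looks the same.
- pad (a point): middle of the white UV station's loading pad, on its surface (20 above the bench), outlined in yellow 112 x 84 for the pile. x runs from the station's front to its rear (hinge), y along its width and the pile's long side. A tub wall 28 high stands round the pad: inner faces at x -70 and +58, y -74 and +74. Fixed; at the bench's left, front to the robot's right; 176 deep, 196 wide.
- hood (a joint): angle of the amber clear hood, rad: 0 shut on the tub, grows as it opens, 1.57 straight open, 1.9 end stop. Stiff friction hinge: stays where it is left, moves with about 3 N at the handle. The hood is a box open below, inside 140 deep, 166 wide, 114 high above the hinge line; from about 1.45 it leaves all above the pad clear, a little more gives more room. It closes over three baskets and lid if they are well centred.
- hood_handle (a point): middle of the hood's handle: round black bar, 12 diameter, 132 long along y, on posts 60 either side of the middle, 30 clear of the hood's front wall. Shut: 156 above the bench, 14 below the hood's top, 180 before and 104 above the hinge line; it swings about that in an arc of 208 radius. Axes turn with the hood; at joint 0 x points from front to rear, z up.
- hood_hinge (a point): middle of the hood's hinge line, fixed to the station (52 above the bench, 63 behind the pad's middle); the hinge runs along y.
- mat_mid (a point): middle of the upper side of the white lay mat, 116 (y) x 94 (x) x 2 thick, fixed on the bench: the place to lay the lid plate meanwhile.
- objective_can: bystander: dark round can 41 across, 59 high, upright; origin at the middle of its underside. Leave alone.
- tape: bystander: small blue tape dispenser with a roll, 94 x 22 x 60 high; origin at the middle of its underside. Leave alone.
- tally: bystander: round white hand counter, 70 x 42 x 18 high; origin at the middle of its underside. Leave alone.
There are look-alikes about, which are no part of the job. What is shaped like the part that bears basket_b_mid but green is not meant.

How it is judged:
By the outcome, as a careful person would: the job done as asked, in the order asked, and still so for the second after the job is handed in, with the robot touching nothing.
Of basket_a, basket_b, basket_c only 2 to 3 are there at a start; the rules pass over those that are not, and their reading is None.
At some moment in a run one of basket_a, basket_b, basket_c, lid may be knocked a few centimetres aside while the robot is not near it.
Once in a run the grip may slacken for a moment while it holds something.
It also fails if it takes over 210 s, if anything falls off the work surface, if the arm or the gripper's body presses on something with over 40 N, if the wrist force passes 120 N, or if a joint passes its speed limit or range.

## Robot

A 6-joint arm with a two-finger parallel gripper is mounted at the origin on a cart in front of the work surface, level with it; the furniture and walls round the work are solid. World frame = base frame: x ahead of the robot, y to its left, z up, the work surface at z = 0. Lengths are in m, angles in rad, forces in N, time in s.
With the tool pointing down it reaches from about 0.425 to 0.95 m from the base axis. Payload 3.5 kg.
Tool frame: the origin (TCP) lies midway between the tips of the shut fingers; the grasp point (between the pads) lies 19 mm behind it; z points along the fingers, y is the line along which they close (so a half turn about z gives the same grasp; the last joint's range is limited). The gripper opens to 85 mm and grips with 20 to 120 N. Pads are 22 mm wide; open, the fingers measure 114 mm over their backs; the gripper's body (76 mm by 85 mm) begins 54 mm behind the grasp point. The pads swing forward as they close: fully open they stand 13 mm farther back than shut.
Start: joints at [-1.255, 0.286, 1.577, -0, 1.279, -0.15], TCP at [0.303, -0.603, 0.231] pointing down, gripper open.
Joint ranges: [-2.77, 2.77], [-0.9, 2.22], [0.21, 2.48], [-1.53, 4.67], [0.24, 2.81], [-2.84, 2.84]. Speed limits (rad/s): [2.79, 2.79, 3.14, 3.14, 3.14, 3.14].

## Interface

Orientations are given as a unit quaternion [x, y, z, w].
In Python, from plant import ctrl gives the robot as it stands. The module is installed in compiled form; this text tells all that it offers.
- The arm moves only by the shell command python3 -m inch 'ROWS' [FORCE]. ROWS is JSON, a list of rows, each a list of 5 numbers: the closure, from 0 (fully open) to 1 (shut), then the shift along the tool's x, y, z in m, then the turn about the tool's z in degrees. A call has 1 to 5 rows; each row is the pose to reach, as a shift and turn from the pose commanded when the call began, along the tool's axes at that moment; what a row does not reach only later rows make up. A row lasts 1/12 s, in which the tool goes at most 41.7 mm and 7.16 degrees, less where a joint would pass 70% of its speed; a pose out of reach is approached as far as the arm can. A call with a gripper value outside its range is refused whole. The fingers move at their own pace and stop on an object; FORCE is the grip in N (left out, the last holds). Time passes only in rows, so rows that repeat a pose let the fingers close. It gives the time, the measured TCP pose, the force, the opening and the grip force at its end, in the units of the state.
- ctrl.get_state(): the state, without advancing time (a new reading comes with each control period).
- ctrl.read_camera(name): name is "side" or "top" or "wrist"; returns a dict with "pixels" (420x560x3 uint8, red, green, blue), "depth" (420x560 float32, m along the optical axis (not along the pixel's ray), 0 where there is no reading), "fx", "fy", "cx", "cy" (pixels), "xyz" and "rotation" of the camera in the world; the wrist camera has in their place "mount" (4x4, takes a point from camera to tool coordinates, whose origin is the TCP and whose axes are the flange's). Camera axes: x right, y down, z forward; pixel columns grow to the right and rows downward; lengths in m; the calibration is good to about 2 mm. A picture is of the moment at which its call begins: read the wrist's pose just before it.
- ctrl.sign_off(): hands the job in; it is judged then, once.
Trained networks look in a picture, given as the dict that the camera call returned (one of the last four; its "shot" number tells which), for a name from the list of things; names that differ only in an ending like _2 or _b are one class to them, and where a whole thing is asked for, a point or a joint stands for the part that bears it (a point fixed in the world has none). Each returns a list of dicts, best first, with "score" (0 to 1); they miss things now and then, are a little off and sometimes report something else, mostly with a low value. They report only what shows in the picture. A call takes as long as a camera call. They do not tell look-alikes from the thing itself.
- ctrl.spot_in(query, picture): "at" ([column, row] in pixels, amid what is visible of it).
- ctrl.tip_of(query, picture): "at" ([column, row] in pixels: a listed point, or the origin of a listed thing).
The state is a dict: "time": time; "qpos": joint angles; "dq": joint speeds; "joint_efforts": joint torques, N m; "eef_pos": TCP position; "tcp_rot": TCP orientation; "contact_force": force on the tool from outside, world axes, zero at the start; "wrist_torque": the same for the moment, N m; "opening": opening from 0.0 (shut) to 1.0 (fully open); "finger_force": force on a finger pad.
Only numpy, scipy, OpenCV 4.12 (cv2) and the standard library are available. Lean on these libraries where they do the work, as an engineer would, in place of code of your own. Each camera call takes 0.05 s, during which the arm holds its last target. There are 200 camera calls.

## Working session

There is one attempt and no reset: what is moved stays moved. The work goes in short steps, Python scripts to look and compute and a shell command to move; the robot and the scene stay as the last step left them, time stands still between calls to the robot, and variables do not carry over. Pictures are saved under pics/ and viewed, at most 17 in all, crops included, and the job is handed in when it is done.

```bash
mkdir -p pics; cat > h.py <<'E'
import numpy as np, cv2
from scipy.spatial.transform import Rotation as R
from plant import ctrl
def shot(cam):
    st=ctrl.get_state(); p=ctrl.read_camera(cam)
    if cam=='wrist':
        T=np.eye(4);T[:3,:3]=R.from_quat(st['tcp_rot']).as_matrix();T[:3,3]=st['eef_pos'];M=T@np.array(p['mount'])
    else:
        M=np.eye(4);r=np.array(p['rotation'])
        M[:3,:3]=r if r.shape==(3,3) else R.from_quat(r).as_matrix();M[:3,3]=p['xyz']
    p['M']=M;return p
def save(p,n): cv2.imwrite('pics/'+n,cv2.cvtColor(p['pixels'],cv2.COLOR_RGB2BGR))
def cloud(p):
    v,u=np.mgrid[0:420,0:560];d=p['depth']
    c=np.stack([(u-p['cx'])/p['fx']*d,(v-p['cy'])/p['fy']*d,d],-1)
    w=c@p['M'][:3,:3].T+p['M'][:3,3];w[d<=0]=np.nan;return w
def onz(p,at,z):
    u,v=at;r=p['M'][:3,:3]@np.array([(u-p['cx'])/p['fx'],(v-p['cy'])/p['fy'],1]);o=p['M'][:3,3]
    return o+r*(z-o[2])/r[2]
E
python3 - <<'E'
from h import *
st=ctrl.get_state();print(st['eef_pos'],R.from_quat(st['tcp_rot']).as_matrix().round(2).tolist())
for c in ['top','side']:
    p=shot(c);save(p,c+'0.png');w=cloud(p);print(c,p['M'].round(2).tolist())
    for q in ['basket_b_mid','lid_mid','hood_handle','pad','mat_mid','hood_hinge','objective_can','tape','tally']:
        for r in ctrl.tip_of(q,p)[:5]:
            u,v=np.array(r['at']).round().astype(int);print(q,(u,v),round(r['score'],2),w[min(max(v,0),419),min(max(u,0),559)].round(3))
E
```

```text
[ 0.30297196 -0.60243498  0.22990413] [[0.89, 0.45, -0.0], [0.45, -0.89, 0.0], [0.0, -0.0, -1.0]]
top [[0.0, -1.0, 0.03, 0.57], [-1.0, -0.0, 0.0, 0.07], [-0.0, -0.03, -1.0, 1.39], [0.0, 0.0, 0.0, 1.0]]
basket_b_mid (np.int64(374), np.int64(260)) 0.63 [ 0.5   -0.167  0.035]
basket_b_mid (np.int64(304), np.int64(248)) 0.6 [0.53  0.009 0.009]
lid_mid (np.int64(263), np.int64(242)) 0.73 [0.549 0.109 0.179]
hood_handle (np.int64(260), np.int64(241)) 0.82 [0.548 0.123 0.004]
mat_mid (np.int64(373), np.int64(199)) 0.61 [ 0.657 -0.171  0.001]
objective_can (np.int64(202), np.int64(172)) 0.55 [0.722 0.267 0.06 ]
tape (np.int64(329), np.int64(150)) 0.67 [ 0.782 -0.054  0.03 ]
tally (np.int64(376), np.int64(157)) 0.5 [ 0.766 -0.178  0.014]
side [[-0.33, 0.84, -0.44, 1.05], [0.94, 0.29, -0.17, 0.22], [-0.01, -0.47, -0.88, 0.94], [0.0, 0.0, 0.0, 1.0]]
basket_b_mid (np.int64(227), np.int64(162)) 0.85 [ 0.497 -0.172  0.003]
basket_b_mid (np.int64(276), np.int64(183)) 0.75 [ 0.533 -0.006  0.031]
lid_mid (np.int64(185), np.int64(245)) 0.52 [ 0.778 -0.165  0.018]
hood_handle (np.int64(320), np.int64(174)) 0.67 [0.56  0.118 0.176]
hood_handle (np.int64(256), np.int64(233)) 0.55 [ 0.69  -0.003  0.029]
mat_mid (np.int64(206), np.int64(206)) 0.88 [ 0.65  -0.168  0.005]
objective_can (np.int64(359), np.int64(288)) 0.71 [0.75  0.28  0.047]
tape (np.int64(223), np.int64(264)) 0.79 [0.891 0.048 0.365]
tally (np.int64(183), np.int64(244)) 0.71 [ 0.776 -0.172  0.016]
```

View pics/top0.png

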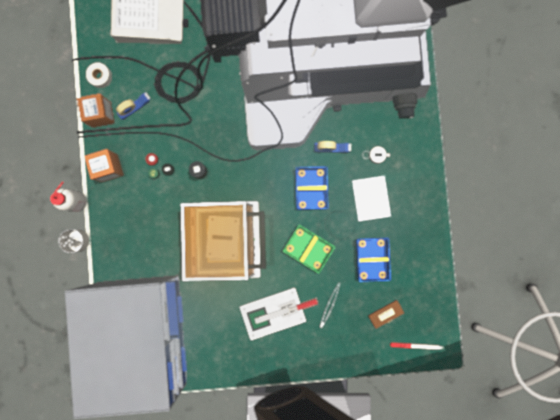

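View pics/side0.png

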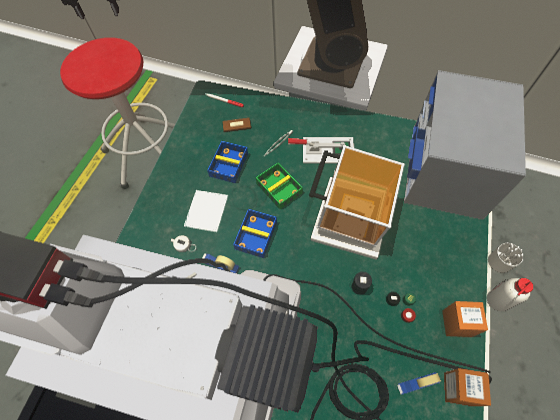

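The top picture shows the hood at (220,242) with its handle at (257,240), and the white mat at (371,199). The blue baskets are at (311,188) and (373,260), and the green decoy is at (309,249). There are two baskets, and the station's x axis is about world +y.

I'll get poses from the colours.

```bash
cat >> h.py <<'E'
def rects(p,mask,z,amin=80):
    """minAreaRect of each blob, projected on height z: centre, sizes, yaw of the long side (deg, -90..90)"""
    n,l,s,_=cv2.connectedComponentsWithStats(mask.astype(np.uint8));o=[]
    for i in range(1,n):
        if s[i,4]<amin: continue
        v,u=np.nonzero(l==i);P=np.array([onz(p,(a,b),z)[:2] for a,b in zip(u,v)])
        (cx,cy),(a,b),t=cv2.minAreaRect((P*1000).astype(np.float32))
        if a<b:a,b,t=b,a,t+90
        o.append(((round(float(u.mean())),round(float(v.mean()))),round(cx/1000,4),round(cy/1000,4),round(a),round(b),round((t+90)%180-90,1)))
    return o
def hsv(p): return cv2.cvtColor(p['pixels'],cv2.COLOR_RGB2HSV).astype(int)
def tip(q,p): return [(np.round(r['at'],1).tolist(),round(r['score'],2)) for r in ctrl.tip_of(q,p)]
def go(x,y,z,yaw):
    """shift in tool axes to TCP x,y,z and turn so that tool y has world direction yaw (deg, mod 180)"""
    st=ctrl.get_state();m=R.from_quat(st['tcp_rot']).as_matrix();d=m.T@(np.array([x,y,z])-st['eef_pos'])
    a=np.degrees(np.arctan2(m[1,1],m[0,1]));t=-((yaw-a+90)%180-90)
    print('shift mm',(d*1000).round(1),'turn',round(t,1),'q6',np.degrees(st['qpos'][5]).round())
E
python3 - <<'E'
from h import *
p=shot('top');h=hsv(p);H,S,V=h[...,0],h[...,1],h[...,2]
print('blue',rects(p,(H>105)&(H<125)&(S>140)&(V>80),.034))
print('yellow',rects(p,(H>20)&(H<32)&(S>140)&(V>120),.031,30))
print('white',rects(p,(S<40)&(V>200),.002,300))
w=cloud(p)
for z0,z1 in [(.145,.18),(.04,.06)]:
    m=(w[...,2]>z0)&(w[...,2]<z1)&(np.abs(w[...,1]-.15)<.2)&(np.abs(w[...,0]-.56)<.14);print(z0,rects(p,m,(z0+z1)/2,40))
go(.54,.06,.36,-90)
E
```

```text
blue [((310, 179), 0.7116, -0.0092, 79, 36, -90.0), ((311, 198), 0.6528, -0.0079, 77, 46, -90.0), ((372, 249), 0.5327, -0.1646, 82, 47, -88.1), ((374, 270), 0.4714, -0.1664, 83, 45, -88.2)]
yellow []
white [((147, 18), 1.1329, 0.4247, 186, 107, 88.8), ((272, 45), 1.0874, 0.0952, 202, 118, -4.1), ((335, 20), 1.1452, -0.1381, 364, 101, -85.7), ((357, 53), 1.042, -0.1288, 330, 63, -85.2), ((97, 74), 0.9884, 0.5538, 58, 56, 90.0), ((296, 116), 0.8649, 0.0233, 165, 112, -84.3), ((261, 125), 0.8563, 0.1159, 111, 84, 4.9), ((371, 198), 0.66, -0.1663, 108, 86, 8.7), ((214, 241), 0.5483, 0.2436, 203, 170, 1.6), ((275, 313), 0.3598, 0.0908, 152, 92, -71.0), ((531, 355), 0.2505, -0.588, 225, 121, -1.0)]
0.145 [((207, 241), 0.5503, 0.2271, 178, 140, 1.8), ((257, 240), 0.5536, 0.1277, 175, 46, 1.6), ((167, 289), 0.4411, 0.3282, 42, 38, 5.2)]
0.04 []
shift mm [ 509.4 -486.1 -128.7] turn 26.7 q6 -9.0
```

```bash

python3 -m inch '[[0,0.025,-0.024,-0.03,0],[0,0.05,-0.048,-0.06,0],[0,0.08,-0.075,-0.09,0],[0,0.105,-0.1,-0.11,0],[0,0.127,-0.122,-0.129,0]]'
python3 -m inch '[[0,0.028,-0.027,0,0],[0,0.056,-0.054,0,0],[0,0.084,-0.081,0,0],[0,0.112,-0.108,0,0],[0,0.14,-0.135,0,0]]'
python3 -m inch '[[0,0.028,-0.027,0,0],[0,0.056,-0.054,0,0],[0,0.084,-0.081,0,0],[0,0.112,-0.108,0,0],[0,0.14,-0.135,0,0]]'
python3 -m inch '[[0,0.028,-0.027,0,0],[0,0.056,-0.054,0,0],[0,0.084,-0.081,0,0],[0,0.102,-0.094,0,0],[0,0.102,-0.094,0,0]]'
python3 -m inch '[[0,0,0,0,6],[0,0,0,0,12],[0,0,0,0,18],[0,0,0,0,24],[0,0,0,0,27]]'
python3 - <<'E'
from h import *
p=shot('wrist');save(p,'w1.png');w=cloud(p)
for q in ['hood_handle','pad','hood_hinge','lid_mid']:print(q,tip(q,p))
go(.54,.06,.36,-90)
m=(w[...,2]>.14)&(w[...,2]<.168)&(w[...,1]<.17);print(rects(p,m,.16,40))
E
```

```text
time: 1.47
eef_pos: [0.3593, -0.4442, 0.3563]
tcp_rot: [0.973, 0.23, 0.0, 0.0]
contact_force: [0.8, -0.2, -0.4]
opening: 1.002
finger_force: 0.0
time: 1.88
eef_pos: [0.4236, -0.2602, 0.3551]
tcp_rot: [0.973, 0.231, 0.0, 0.0]
contact_force: [-1.0, -0.8, -0.5]
opening: 1.001
finger_force: 0.0
time: 2.3
eef_pos: [0.4881, -0.0766, 0.3552]
tcp_rot: [0.973, 0.231, 0.0, 0.0]
contact_force: [0.7, -0.7, 0.1]
opening: 1.002
finger_force: 0.0
time: 2.72
eef_pos: [0.5376, 0.055, 0.3547]
tcp_rot: [0.972, 0.233, 0.0, -0.001]
contact_force: [-0.4, -0.4, 0.6]
opening: 0.999
finger_force: 0.0
time: 3.13
eef_pos: [0.5366, 0.0506, 0.3549]
tcp_rot: [1.0, -0.005, -0.0, 0.0]
contact_force: [-0.3, -0.8, -0.1]
opening: 1.001
finger_force: 0.0
hood_handle [([219.1, 167.8], 0.82)]
pad []
hood_hinge []
lid_mid []
shift mm [ 3.2 -9.2 -5.1] turn -0.3 q6 85.0
[((178, 83), 0.6303, 0.1474, 23, 11, -5.0), ((187, 163), 0.5529, 0.1455, 113, 11, 1.5), ((195, 239), 0.4756, 0.1429, 21, 12, 3.0)]
```

View pics/w1.png

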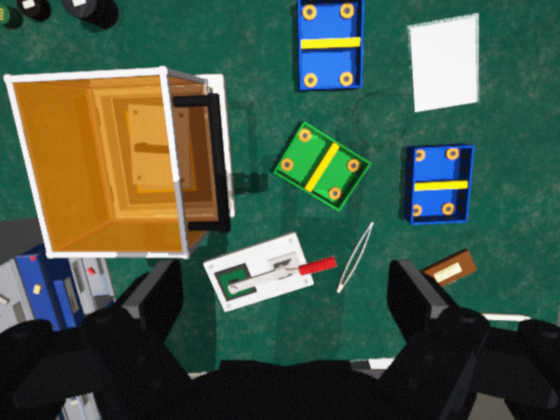

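The hood is still shut. Its black bar runs from about (215,97) to (224,228), the lid shows under the glass at (155,150), and the baskets are at (330,44) and (440,186).

```bash
python3 - <<'E'
from h import *
p=shot('wrist');h=hsv(p);H,S,V=h[...,0],h[...,1],h[...,2]
c=onz(p,tip('hood_handle',p)[0][0],.156);print('handle',c)
u,v=np.meshgrid(range(560),range(420))
m=(V<45)&(u>170)&(u<240)&(v>85)&(v<240);print('black',rects(p,m,.158,200))
m2=m&(v>115)&(v<210)&(u>200);P=np.array([onz(p,a,.16)[:2] for a in np.argwhere(m2)[:,::-1]])
f=np.polyfit(P[:,0],P[:,1],1);print('bar yaw',np.degrees(np.arctan(f[0])),'y at .55',np.polyval(f,.55), 'width',np.median([np.ptp(P[abs(P[:,0]-x)<.001,1]) for x in (.53,.55,.57)]))
print('yellow',rects(p,(H>20)&(H<32)&(S>140)&(V>120),.031,150))
print('blue',rects(p,(H>105)&(H<125)&(S>140)&(V>80),.034,600))
print('white',rects(p,(S<40)&(V>200),.002,1500))
go(c[0],c[1],.139,-88.4)
E
```

```text
handle [0.55104953 0.11876888 0.156     ]
black [((213, 160), 0.5516, 0.1304, 137, 43, 2.0)]
bar yaw 2.809654499757743 y at .55 0.11374608575049568 width 0.008927042639746446
yellow [((332, 44), 0.6857, -0.0083, 72, 10, -88.3), ((322, 167), 0.5307, -0.0004, 74, 11, -31.8), ((442, 186), 0.5045, -0.1665, 72, 11, -88.8)]
blue [((330, 47), 0.6826, -0.0081, 103, 81, 1.5), ((438, 183), 0.5047, -0.1649, 109, 81, 2.2), ((37, 290), 0.3415, 0.4204, 127, 32, 5.1)]
white [((444, 65), 0.6613, -0.1651, 114, 92, 8.5), ((85, 135), 0.5248, 0.3136, 272, 220, 1.6), ((262, 271), 0.3585, 0.0923, 152, 91, -71.2)]
shift mm [ 13.9 -67.8 215.8] turn -1.9 q6 85.0
```

```bash

python3 -m inch '[[0.65,0.005,-0.02,0.04,-1],[0.65,0.01,-0.04,0.075,-2],[0.65,0.014,-0.063,0.11,-2],[0.65,0.014,-0.063,0.14,-2],[0.65,0.014,-0.063,0.15,-2]]' 20
python3 -m inch '[[0.65,0,0,0,0],[0.65,0,0,0,0]]'
python3 - <<'E'
from h import *
p=shot('wrist');save(p,'w2.png');print(tip('hood_handle',p))
for r in tip('hood_handle',p):print(onz(p,r[0],.156))
go(.551,.116,.139,-88)
E
```

```text
time: 3.9
eef_pos: [0.5478, 0.1151, 0.1985]
tcp_rot: [1.0, 0.016, -0.005, 0.0]
contact_force: [-1.0, 0.2, -2.6]
opening: 0.349
finger_force: 0.0
time: 4.07
eef_pos: [0.5516, 0.1138, 0.2057]
tcp_rot: [1.0, 0.015, 0.0, 0.0]
contact_force: [-0.4, 0.6, 0.1]
opening: 0.35
finger_force: 0.0
[([288.3, 233.8], 0.64)]
[0.55007452 0.11093974 0.156     ]
shift mm [-2.3 -2.4 69.1] turn -0.4 q6 90.0
```

View pics/w2.png

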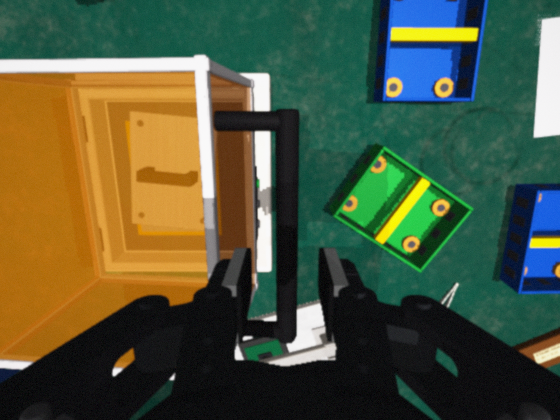

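The bar is centred between the fingers, with the bar at column 288 and the fingers at about 240 and 333. I'll go down and grip.

```bash

python3 -m inch '[[0.65,-0.001,0.001,0.02,0],[0.65,-0.001,0.001,0.04,0],[0.65,-0.001,0.001,0.055,0],[0.65,-0.001,0.001,0.067,0],[0.65,-0.001,0.001,0.067,0]]' 
python3 -m inch '[[1,0,0,0,0],[1,0,0,0,0],[1,0,0,0,0],[1,0,0,0,0],[1,0,0,0,0]]' 25
python3 - <<'E'
from h import *
s=ctrl.get_state();print(s['eef_pos'])
# arc: handle relative to start, in tool axes (tool y = front direction), for theta
import math
for d in range(0,93,5):
    t=math.radians(d);f=math.radians(30.02)+t
    x=-207.9*math.cos(f)+180;z=207.9*math.sin(f)-104
    print(d,'back',round(x,1),'up',round(z,1))
E
```

```text
time: 4.63
eef_pos: [0.5512, 0.1114, 0.1383]
tcp_rot: [1.0, 0.015, 0.001, 0.001]
contact_force: [0.0, -1.2, -0.1]
opening: 0.352
finger_force: 0.2
time: 5.05
eef_pos: [0.5514, 0.1113, 0.1397]
tcp_rot: [1.0, 0.015, 0.001, 0.002]
contact_force: [-0.3, -6.1, 2.0]
opening: 0.133
finger_force: 24.5
[0.55138783 0.11130531 0.13971949]
0 back -0.0 up 0.0
5 back 9.7 up 15.3
10 back 20.8 up 29.7
15 back 33.0 up 43.1
20 back 46.4 up 55.3
25 back 60.8 up 66.3
30 back 76.1 up 76.1
35 back 92.2 up 84.5
40 back 109.0 up 91.4
45 back 126.3 up 96.8
50 back 144.0 up 100.8
55 back 162.0 up 103.1
60 back 180.1 up 103.9
65 back 198.2 up 103.1
70 back 216.2 up 100.7
75 back 233.9 up 96.8
80 back 251.2 up 91.3
85 back 267.9 up 84.4
90 back 284.0 up 76.0
```

```bash

python3 -m inch '[[1,0,-0.004,-0.0085,0],[1,0,-0.0097,-0.0153,0],[1,0,-0.015,-0.0225,0],[1,0,-0.0208,-0.0297,0],[1,0,-0.027,-0.0365,0]]'
python3 -m inch '[[1,0,-0.006,-0.0066,0],[1,0,-0.0194,-0.0188,0],[1,0,-0.0338,-0.0298,0],[1,0,-0.0491,-0.0396,0],[1,0,-0.0652,-0.048,0]]'
python3 -m inch '[[1,0,-0.0168,-0.0069,0],[1,0,-0.0341,-0.0123,0],[1,0,-0.0518,-0.0163,0],[1,0,-0.0698,-0.0186,0],[1,0,-0.0879,-0.0194,0]]'
```

```text
time: 5.47
eef_pos: [0.5504, 0.1411, 0.1755]
tcp_rot: [1.0, 0.015, 0.002, -0.0]
contact_force: [5.7, 0.2, -6.1]
opening: 0.134
finger_force: 24.3
time: 5.88
eef_pos: [0.5484, 0.2081, 0.2199]
tcp_rot: [1.0, 0.015, 0.002, -0.002]
contact_force: [16.1, 5.8, -18.5]
opening: 0.133
finger_force: 24.7
time: 6.3
eef_pos: [0.5459, 0.2932, 0.236]
tcp_rot: [1.0, 0.015, 0.001, 0.002]
contact_force: [17.7, -1.9, -23.3]
opening: 0.132
finger_force: 24.6
```

```bash

python3 -m inch '[[1,0.003,-0.009,0.003,0],[1,0.005,-0.018,0.005,0],[1,0.005,-0.027,0.006,0],[1,0.005,-0.036,0.0075,0],[1,0.006,-0.045,0.009,0]]'
python3 -m inch '[[1,0.001,-0.009,0.002,0],[1,0.001,-0.018,0.005,0],[1,0.002,-0.026,0.0085,0],[1,0.002,-0.034,0.012,0],[1,0.002,-0.042,0.0155,0]]'
python3 - <<'E'
from h import *
p=shot('top');save(p,'t2.png');w=cloud(p);print(tip('hood_handle',p))
print(ctrl.get_state()['contact_force'])
E
```

```text
time: 6.72
eef_pos: [0.5448, 0.338, 0.2297]
tcp_rot: [1.0, 0.015, -0.007, 0.002]
contact_force: [-8.1, -4.8, -8.5]
opening: 0.13
finger_force: 25.0
time: 7.13
eef_pos: [0.5439, 0.3801, 0.2141]
tcp_rot: [1.0, 0.015, -0.009, 0.003]
contact_force: [-10.3, -4.5, -6.7]
opening: 0.13
finger_force: 24.3
[([138.8, 241.8], 0.68)]
[-9.19970467 -1.20273585 -5.81113287]
```

View pics/t2.png

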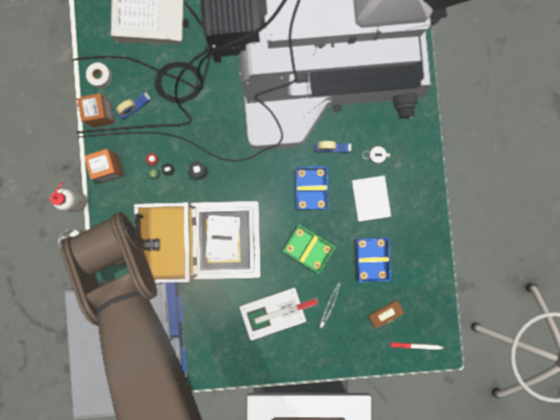

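The hood is about 85° open and the lid shows on the pad at (222,238). I'll open it a little more, then release.

```bash

python3 -m inch '[[1,0.002,-0.008,0.003,0],[1,0.002,-0.015,0.0068,0],[1,0.002,-0.022,0.011,0],[1,0.002,-0.024,0.0125,0],[1,0.002,-0.024,0.0125,0]]'
python3 -m inch '[[0.65,0,0,0,0],[0.65,0,0,0,0],[0.65,0,0,0,0]]'
python3 -m inch '[[0.65,0,0,-0.02,0],[0.65,0,0,-0.04,0],[0.65,0,0,-0.07,0],[0.65,0,0.02,-0.1,0],[0.65,0,0.05,-0.12,0]]'
python3 -m inch '[[0.65,0,0.04,0,0],[0.65,0,0.08,0,0],[0.5,0,0.12,0,0],[0.5,0,0.15,0,0],[0.5,0,0.15,0,0]]'
python3 - <<'E'
from h import *
p=shot('top');save(p,'t3.png');w=cloud(p);h=hsv(p);H,S,V=h[...,0],h[...,1],h[...,2]
print('lid',[(r[0],onz(p,r[0],.0465)) for r in tip('lid_mid',p)])
print('handle',[(r,w[int(r[0][1]),int(r[0][0])]) for r in tip('hood_handle',p)])
u,v=np.meshgrid(range(560),range(420))
print('dark',rects(p,(V<90)&(u>200)&(u<245)&(v>215)&(v<265),.05,15))
print('pad',tip('pad',p))
E
```

```text
time: 7.65
eef_pos: [0.5432, 0.4042, 0.1999]
tcp_rot: [1.0, 0.015, -0.011, 0.003]
contact_force: [-13.7, -2.3, -6.7]
opening: 0.13
finger_force: 24.5
time: 7.9
eef_pos: [0.552, 0.4055, 0.2069]
tcp_rot: [1.0, 0.015, 0.001, -0.001]
contact_force: [0.1, -0.5, 0.2]
opening: 0.351
finger_force: 0.0
time: 8.32
eef_pos: [0.5537, 0.3563, 0.3302]
tcp_rot: [1.0, 0.016, 0.003, -0.002]
contact_force: [2.0, -0.8, 0.6]
opening: 0.349
finger_force: 0.0
time: 8.73
eef_pos: [0.5585, 0.1999, 0.3271]
tcp_rot: [1.0, 0.012, 0.002, 0.001]
contact_force: [-0.3, 0.9, -0.1]
opening: 0.497
finger_force: 0.0
lid [([223.6, 234.9], array([0.5638098 , 0.21338055, 0.0465    ]))]
handle [(([126.9, 245.7], 0.74), array([0.53702817, 0.47278403, 0.00146184]))]
dark []
pad []
```

View pics/t3.png

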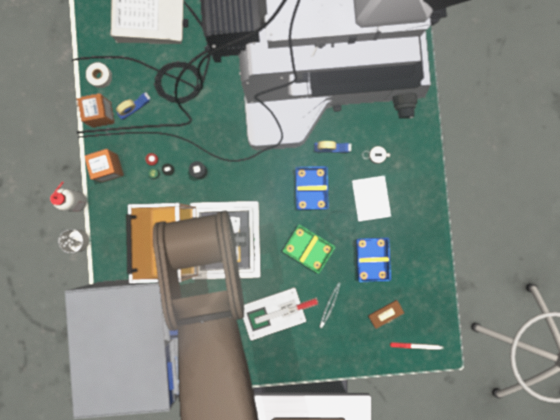

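```bash

python3 -m inch '[[0.5,0,0,0,-7],[0.5,0,0,0,-14],[0.5,0,0,0,-21],[0.5,0,0,0,-28],[0.5,0,0,0,-35]]'
python3 -m inch '[[0.5,0,0,0,-7],[0.5,0,0,0,-14],[0.5,0,0,0,-21],[0.5,0,0,0,-28],[0.5,0,0,0,-35]]'
python3 -m inch '[[0.5,-0.01,0,0,-7],[0.5,-0.03,0,0,-14],[0.5,-0.06,0,0,-20],[0.5,-0.09,0,0,-20],[0.5,-0.09,0,0,-20]]'
python3 - <<'E'
from h import *
p=shot('wrist');save(p,'w3.png');print(np.array(p['mount']).round(3).tolist());w=cloud(p);h=hsv(p);H,S,V=h[...,0],h[...,1],h[...,2]
print('lid',[(r[0],onz(p,r[0],.0355)) for r in tip('lid_mid',p)])
print('hinge',tip('hood_hinge',p),'pad',[(r,onz(p,r[0],.02)) for r in tip('pad',p)])
print('yellow',rects(p,(H>18)&(H<34)&(S>110)&(V>100),.02,40))
print('dark',rects(p,(V<50),.05,100))
go(.55,.12,.33,0)
E
```

```text
time: 9.35
eef_pos: [0.5574, 0.2063, 0.3249]
tcp_rot: [0.948, 0.319, 0.0, -0.0]
contact_force: [-0.4, 0.5, 0.4]
opening: 0.5
finger_force: 0.0
time: 9.77
eef_pos: [0.5574, 0.2063, 0.325]
tcp_rot: [0.808, 0.589, 0.0, -0.0]
contact_force: [0.5, -0.3, -0.5]
opening: 0.499
finger_force: 0.0
time: 10.18
eef_pos: [0.5285, 0.1174, 0.3251]
tcp_rot: [0.697, 0.717, -0.001, 0.001]
contact_force: [0.8, 0.1, 0.4]
opening: 0.502
finger_force: 0.0
[[0.001, -0.963, -0.269, 0.068], [1.0, 0.001, 0.001, 0.001], [-0.001, -0.269, 0.963, -0.142], [0.0, 0.0, 0.0, 1.0]]
lid [([311.7, 81.0], array([0.5583894 , 0.21849325, 0.0355    ]))]
hinge [([308.6, 15.2], 0.58)] pad []
yellow [((308, 3), 0.5519, 0.3035, 174, 8, 1.8), ((273, 92), 0.5352, 0.2184, 84, 79, -88.3), ((340, 45), 0.5871, 0.2599, 42, 4, 1.7), ((284, 214), 0.5301, 0.049, 17, 12, -30.3), ((312, 232), 0.5699, 0.0246, 16, 11, -33.0), ((283, 250), 0.531, -0.0046, 75, 13, -31.5), ((395, 259), 0.6895, -0.0138, 74, 12, -87.0), ((254, 257), 0.4897, -0.0168, 17, 16, -89.4), ((417, 267), 0.7226, -0.0244, 13, 12, 1.7), ((281, 274), 0.5291, -0.042, 17, 17, -88.3), ((476, 282), 0.8128, -0.0545, 49, 20, -83.4), ((262, 348), 0.5029, -0.1656, 52, 10, -87.5)]
dark [((79, 37), 0.3223, 0.2465, 230, 92, 1.8), ((216, 5), 0.4505, 0.2914, 21, 13, -33.2), ((460, 25), 0.7224, 0.2818, 65, 47, 14.6), ((490, 118), 0.7884, 0.1702, 259, 97, -69.2), ((262, 12), 0.5002, 0.2868, 19, 9, 1.7), ((313, 79), 0.5586, 0.2192, 46, 9, 86.3), ((206, 85), 0.4337, 0.2107, 40, 33, -20.2), ((37, 229), 0.2174, 0.0454, 174, 15, -89.9), ((273, 218), 0.508, 0.0457, 104, 46, 32.5), ((414, 226), 0.6974, 0.0467, 34, 11, 1.7), ((428, 261), 0.7226, -0.003, 43, 9, -87.8), ((283, 363), 0.5295, -0.1295, 852, 279, 1.7), ((533, 304), 0.8752, -0.0614, 27, 24, -77.6)]
shift mm [-1.  20.5 -5. ] turn 1.8 q6 0.0
```

View pics/w3.png

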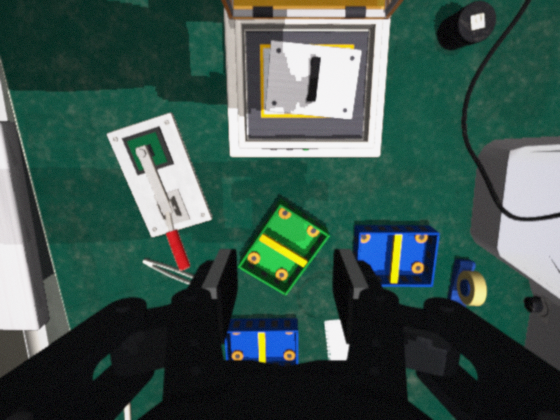

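The wrist view shows the lid's bow handle at (313,79), turned about -5° from the station. The pad outline shows at (260-350, 45-117).

```bash
python3 - <<'E'
from h import *
go(.5586,.2192,.13,-3.7)
E
```

```text
shift mm [ 97.7  32.  195.1] turn 5.5 q6 0.0
```

```bash

python3 -m inch '[[0.5,0.02,0.006,0.03,2],[0.5,0.04,0.012,0.065,4],[0.5,0.06,0.02,0.1,5.5],[0.5,0.08,0.028,0.13,5.5],[0.5,0.097,0.032,0.16,5.5]]'
python3 -m inch '[[0.5,0.001,0,0.02,0],[0.5,0.001,0,0.035,0],[0.5,0.001,0,0.035,0]]'
python3 - <<'E'
from h import *
p=shot('wrist');h=hsv(p);V=h[...,2];u,v=np.meshgrid(range(560),range(420))
save(p,'w4.png')
print('dark',rects(p,(V<50)&(v<330),.051,300))
print('lid',[(r[0],onz(p,r[0],.0355)) for r in tip('lid_mid',p)])
go(.5586,.2192,.03,-3.7)
E
```

```text
time: 10.8
eef_pos: [0.5586, 0.2197, 0.1628]
tcp_rot: [0.73, 0.684, 0.0, -0.0]
contact_force: [-0.2, -0.3, -0.0]
opening: 0.499
finger_force: 0.0
time: 11.05
eef_pos: [0.5555, 0.2194, 0.1247]
tcp_rot: [0.729, 0.684, -0.004, -0.002]
contact_force: [-0.0, 0.2, -0.1]
opening: 0.499
finger_force: 0.0
dark [((526, 98), 0.7026, 0.2813, 42, 41, -81.5), ((192, 115), 0.5037, 0.2869, 14, 10, 1.9), ((46, 150), 0.417, 0.2754, 93, 40, 8.3), ((549, 225), 0.7294, 0.2, 89, 12, -81.5), ((290, 209), 0.5598, 0.2233, 50, 8, 86.4), ((172, 306), 0.4603, 0.1589, 130, 59, 9.1), ((388, 305), 0.6161, 0.1494, 177, 54, -28.2)]
lid [([287.3, 209.2], array([0.55754175, 0.21989156, 0.0355    ]))]
shift mm [ 0.1  0.5 99.3] turn -0.0 q6 15.0
```

View pics/w4.png

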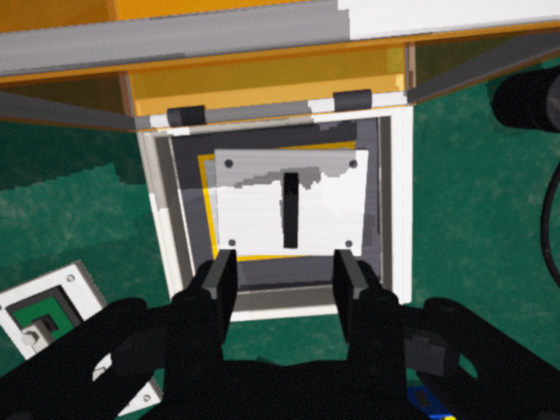

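The bar is centred at (290,209), between the fingers. I'll go down to grip it.

```bash

python3 -m inch '[[0.5,0.002,0.001,0.03,0],[0.5,0.002,0.001,0.06,0],[0.5,0.002,0.001,0.08,0],[0.5,0.002,0.001,0.09,0],[0.5,0.002,0.001,0.097,0]]'
python3 -m inch '[[0.5,0,0,0,0],[1,0,0,0,0],[1,0,0,0,0],[1,0,0,0,0],[1,0,0,0,0]]' 50
python3 -m inch '[[1,0,0,-0.005,0],[1,0,0,-0.02,0],[1,0,0,-0.045,0],[1,0,0,-0.08,0],[1,0,0,-0.1,0]]'
python3 - <<'E'
from h import *
p=shot('top');h=hsv(p);H,S,V=h[...,0],h[...,1],h[...,2]
print('white',[r for r in rects(p,(S<40)&(V>200),.002,300) if r[2]<-.1 and r[1]<.8])
go(.6613,-.1655,.12,8.5)
E
```

```text
time: 11.57
eef_pos: [0.56, 0.2202, 0.0329]
tcp_rot: [0.73, 0.683, 0.0, 0.0]
contact_force: [0.0, 0.6, -0.4]
opening: 0.502
finger_force: 0.0
time: 11.98
eef_pos: [0.561, 0.2202, 0.0348]
tcp_rot: [0.73, 0.683, 0.002, 0.001]
contact_force: [-0.2, -0.5, 5.5]
opening: 0.102
finger_force: 50.7
time: 12.4
eef_pos: [0.5604, 0.2201, 0.1358]
tcp_rot: [0.73, 0.683, 0.001, 0.001]
contact_force: [0.8, 0.6, -0.9]
opening: 0.1
finger_force: 50.0
white [((371, 198), 0.66, -0.1663, 108, 86, 8.8), ((530, 355), 0.2506, -0.588, 225, 121, -1.0)]
shift mm [-378.9  123.5   20.5] turn -12.3 q6 16.0
```

```bash

python3 -m inch '[[1,-0.03,0.01,0,-4],[1,-0.065,0.02,0,-8],[1,-0.1,0.033,0,-12.3],[1,-0.135,0.045,0,-12.3],[1,-0.17,0.056,0,-12.3]]'
python3 - <<'E'
from h import *
go(.661,-.1655,.05,8.5)
E
```

```text
time: 12.87
eef_pos: [0.6038, 0.045, 0.132]
tcp_rot: [0.653, 0.758, -0.0, -0.0]
contact_force: [0.4, 0.9, -1.8]
opening: 0.1
finger_force: 50.0
shift mm [-216.7   25.4   82. ] turn 0.0 q6 -14.0
```

```bash

python3 -m inch '[[1,-0.038,0.005,0,0],[1,-0.076,0.009,0,0],[1,-0.114,0.013,0,0],[1,-0.152,0.018,0.01,0],[1,-0.185,0.022,0.02,0]]'
python3 -m inch '[[1,-0.018,0.0015,0.02,0],[1,-0.0317,0.0034,0.045,0],[1,-0.0317,0.0034,0.062,0],[1,-0.0317,0.0034,0.062,0]]'
python3 - <<'E'
from h import *
go(.661,-.1655,.018,8.5)
E
```

```text
time: 13.28
eef_pos: [0.6537, -0.1359, 0.1127]
tcp_rot: [0.653, 0.757, 0.0, 0.001]
contact_force: [-0.1, 0.2, -1.5]
opening: 0.104
finger_force: 50.0
time: 13.62
eef_pos: [0.6572, -0.1638, 0.0443]
tcp_rot: [0.654, 0.757, -0.002, -0.005]
contact_force: [-0.5, 0.5, -1.0]
opening: 0.098
finger_force: 50.0
shift mm [-2.4  3.7 26.3] turn -0.1 q6 -31.0
```

```bash

python3 -m inch '[[1,0,0.001,0.01,0],[1,0,0.001,0.018,0],[1,0,0.001,0.023,0],[1,0,0.001,0.026,0],[1,0,0.001,0.0275,0]]'
python3 -m inch '[[0.9,0,0,0,0],[0.5,0,0,0,0],[0.5,0,0,0,0]]'
python3 -m inch '[[0.5,0,0,-0.02,0],[0.5,0,0,-0.05,0],[0.5,0,0,-0.085,0],[0.5,0,0,-0.125,0],[0.5,0,0,-0.165,0]]'
python3 - <<'E'
from h import *
p=shot('wrist');h=hsv(p);V=h[...,2]
print([(r[0],onz(p,r[0],.0175)) for r in tip('lid_mid',p)])
go(.6855,-.0075,.16,1.6)
E
```

```text
time: 14.03
eef_pos: [0.6624, -0.1634, 0.0233]
tcp_rot: [0.653, 0.758, 0.0, 0.0]
contact_force: [-0.6, -0.4, -0.9]
opening: 0.099
finger_force: 50.0
time: 14.28
eef_pos: [0.663, -0.1641, 0.0243]
tcp_rot: [0.653, 0.758, 0.0, 0.001]
contact_force: [0.1, 0.1, -0.5]
opening: 0.374
finger_force: 0.0
time: 14.7
eef_pos: [0.662, -0.1638, 0.1902]
tcp_rot: [0.653, 0.757, 0.0, 0.0]
contact_force: [0.1, -0.2, -0.5]
opening: 0.497
finger_force: 0.0
[([282.9, 184.0], array([ 0.66102165, -0.16299764,  0.0175    ]))]
shift mm [154.2  40.9  39.2] turn 6.9 q6 -31.0
```

```bash

python3 -m inch '[[0.5,0.03,0.008,0,2],[0.5,0.065,0.017,0.01,4],[0.5,0.1,0.026,0.02,6.9],[0.5,0.13,0.035,0.03,6.9],[0.5,0.154,0.041,0.03,6.9]]'
python3 -m inch '[[0.5,0,0,0,0],[0.5,0,0,0,0]]'
python3 - <<'E'
from h import *
p=shot('wrist');save(p,'w5.png');h=hsv(p);H,S,V=h[...,0],h[...,1],h[...,2]
print('yellow',rects(p,(H>20)&(H<32)&(S>140)&(V>120),.031,150))
print([(r[0],onz(p,r[0],.017)) for r in tip('basket_b_mid',p)])
go(.6855,-.0075,.01,1.6)
E
```

```text
time: 15.22
eef_pos: [0.6789, -0.003, 0.1559]
tcp_rot: [0.697, 0.717, -0.001, -0.001]
contact_force: [0.2, -0.1, -0.5]
opening: 0.499
finger_force: 0.0
time: 15.38
eef_pos: [0.6802, -0.0042, 0.1584]
tcp_rot: [0.696, 0.718, 0.0, 0.0]
contact_force: [0.1, 0.1, -0.5]
opening: 0.496
finger_force: 0.0
yellow [((105, 128), 0.5423, 0.0457, 16, 10, -31.3), ((96, 185), 0.531, 0.0004, 73, 11, -31.0), ((291, 201), 0.6861, -0.0083, 73, 9, -88.3), ((243, 167), 0.6475, 0.0186, 14, 13, 1.8), ((338, 167), 0.7224, 0.021, 14, 13, 1.8), ((245, 220), 0.6487, -0.0252, 14, 13, 1.8)]
[([94.9, 351.6], array([ 0.50237811, -0.16786446,  0.017     ])), ([105.4, 185.6], array([ 0.53034956, -0.00263452,  0.017     ]))]
shift mm [ -1.3   5.  148.8] turn -0.0 q6 -11.0
```

View pics/w5.png

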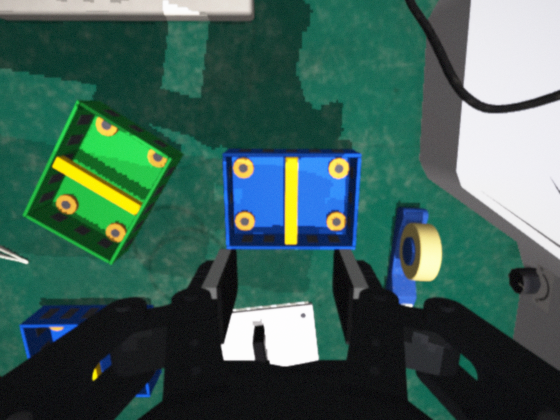

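```bash

python3 -m inch '[[0.5,-0.004,0.006,0.03,0],[0.5,-0.004,0.006,0.07,0],[0.5,-0.004,0.006,0.105,0],[0.5,-0.004,0.006,0.13,0],[0.5,-0.004,0.006,0.148,0]]'
python3 -m inch '[[0.5,0,0,0,0],[1,0,0,0,0],[1,0,0,0,0],[1,0,0,0,0],[1,0,0,0,0]]' 60
python3 -m inch '[[1,0,0,-0.005,0],[1,0,0,-0.02,0],[1,0,0,-0.055,0],[1,0,0,-0.09,0],[1,0,0,-0.125,0]]'
python3 -m inch '[[1,0,0,-0.035,0],[1,0,0,-0.075,0],[1,0.02,0,-0.11,0],[1,0.04,-0.02,-0.11,0],[1,0.05,-0.03,-0.11,0]]'
python3 -m inch '[[1,0.01,-0.03,0,0],[1,0.02,-0.06,0,0],[1,0.03,-0.09,0,0],[1,0.03,-0.1,0,0],[1,0.03,-0.1,0,0]]'
cat >> h.py <<'E'
def padfit(p,zs=.02):
    h=hsv(p);m=(h[...,0]>18)&(h[...,0]<34)&(h[...,1]>110)&(h[...,2]>100)
    v,u=np.nonzero(m);P=np.array([onz(p,a,zs)[:2] for a in zip(u,v)])
    k=(abs(P[:,0]-.548)<.075)&(abs(P[:,1]-.23)<.06)
    r=cv2.minAreaRect((P[k]*1000).astype(np.float32));print('pad rect',np.round(r[0],1),np.round(r[1],1),round(r[2],1),k.sum())
E
python3 - <<'E'
from h import *
p=shot('wrist');save(p,'w6.png');padfit(p)
E
```

```text
time: 15.9
eef_pos: [0.6843, -0.0111, 0.0067]
tcp_rot: [0.698, 0.716, -0.001, -0.002]
contact_force: [-0.5, -0.5, 0.9]
opening: 0.499
finger_force: 0.0
time: 16.32
eef_pos: [0.6881, -0.0101, 0.0131]
tcp_rot: [0.697, 0.717, 0.001, 0.002]
contact_force: [0.2, -2.0, 1.6]
opening: 0.096
finger_force: 59.5
time: 16.73
eef_pos: [0.6857, -0.0091, 0.1374]
tcp_rot: [0.697, 0.717, -0.0, -0.0]
contact_force: [1.2, -0.9, -0.4]
opening: 0.097
finger_force: 59.0
time: 17.15
eef_pos: [0.6554, 0.0416, 0.2517]
tcp_rot: [0.697, 0.717, 0.003, 0.003]
contact_force: [-0.1, 0.9, -2.0]
opening: 0.101
finger_force: 59.0
time: 17.57
eef_pos: [0.5519, 0.0678, 0.2465]
tcp_rot: [0.697, 0.717, 0.0, 0.0]
contact_force: [-0.1, 0.1, -1.8]
opening: 0.101
finger_force: 59.1
pad rect [552.8 206.5] [113.2  59.5] 1.8 1125
```

View pics/w6.png

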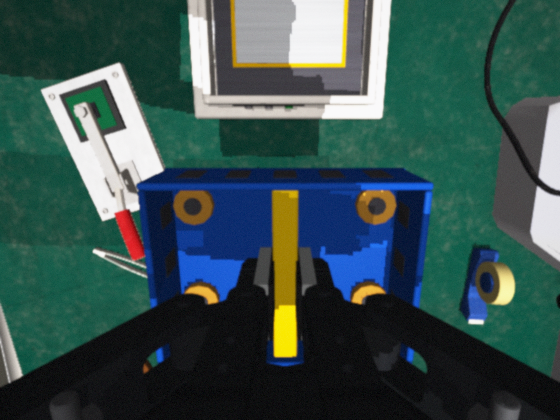

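The basket is held square. Only the front part of the pad outline shows, at (232-348, 0-67), so I'll move 60 mm closer to see all of it.

```bash

python3 -m inch '[[1,0.02,0,0,0],[1,0.04,0,0,0],[1,0.06,0,0,0],[1,0.06,0,0,0],[1,0.06,0,0,0]]'
python3 - <<'E'
from h import *
p=shot('wrist');save(p,'w7.png');padfit(p);go(.5515,.220,.16,1.8)
h=hsv(p);H,S,V=h[...,0],h[...,1],h[...,2]
print('yellow bar',rects(p,(H>20)&(H<32)&(S>140)&(V>120),.25,150))
E
```

```text
time: 18.03
eef_pos: [0.5534, 0.1272, 0.2457]
tcp_rot: [0.697, 0.717, 0.0, 0.001]
contact_force: [-0.8, -0.2, -1.0]
opening: 0.097
finger_force: 59.1
pad rect [552.5 219.1] [113.3  84.9] 1.7 1747
shift mm [93.4  0.7 85.5] turn -0.2 q6 1.0
yellow bar [((286, 80), 0.5521, 0.2037, 42, 31, 1.7), ((285, 272), 0.5542, 0.1228, 80, 11, -88.2)]
```

View pics/w7.png

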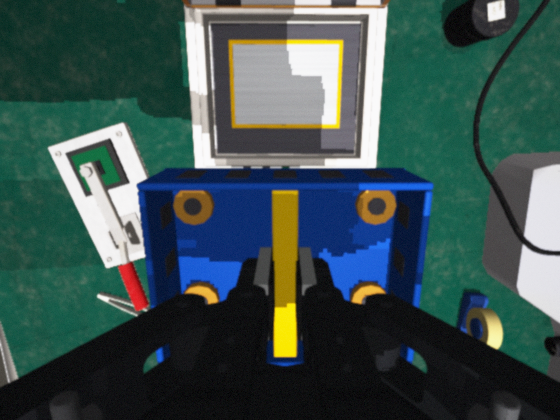

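The whole outline shows at (230-342, 40-128). It fits a pad centre of (0.5525, 0.2191) with yaw 1.7°.

```bash

python3 -m inch '[[1,0.02,0,0,0],[1,0.05,0,0.02,0],[1,0.075,0,0.04,0],[1,0.09,0,0.07,0],[1,0.09,0,0.1,0]]'
python3 -m inch '[[1,0,0,0.03,0],[1,0,0,0.06,0],[1,0,0,0.08,0],[1,0,0,0.08,0],[1,0,0,0.08,0]]'
python3 - <<'E'
from h import *
go(.5525,.2171,.033,1.7)
E
```

```text
time: 18.5
eef_pos: [0.5512, 0.2187, 0.1455]
tcp_rot: [0.697, 0.717, 0.002, 0.001]
contact_force: [-0.1, 0.6, -0.9]
opening: 0.1
finger_force: 59.1
time: 18.92
eef_pos: [0.5497, 0.2159, 0.0642]
tcp_rot: [0.698, 0.716, -0.001, -0.001]
contact_force: [1.1, 0.4, -0.6]
opening: 0.101
finger_force: 59.1
shift mm [ 1.2  2.9 31.1] turn -0.2 q6 10.0
```

```bash

python3 -m inch '[[1,0.001,0.0025,0.01,0],[1,0.001,0.0025,0.02,0],[1,0.001,0.0025,0.026,0],[1,0.001,0.0025,0.026,0],[1,0.001,0.0025,0.026,0]]'
python3 -m inch '[[1,0,0,0.003,0],[1,0,0,0.005,0],[1,0,0,0.007,0],[1,0,0,0.007,0]]'
python3 - <<'E'
from h import *
go(.5525,.2171,.033,1.7)
E
```

```text
time: 19.33
eef_pos: [0.5521, 0.218, 0.039]
tcp_rot: [0.697, 0.717, -0.0, -0.0]
contact_force: [-0.2, 0.4, -0.3]
opening: 0.1
finger_force: 59.1
time: 19.67
eef_pos: [0.5526, 0.2181, 0.0331]
tcp_rot: [0.697, 0.717, 0.0, 0.0]
contact_force: [-1.9, -0.8, 2.4]
opening: 0.096
finger_force: 59.7
shift mm [-1.  -0.1  0.1] turn -0.1 q6 10.0
```

```bash

python3 -m inch '[[0.8,0,0,0,0],[0.6,0,0,0,0],[0.55,0,0,0,0],[0.55,0,0,0,0]]'
python3 -m inch '[[0.55,0,0,-0.02,0],[0.55,0,0,-0.05,0],[0.55,0,0,-0.085,0],[0.55,0,0,-0.125,0],[0.55,0,0,-0.165,0]]'
python3 -m inch '[[0.5,-0.03,0,-0.02,0],[0.5,-0.06,0,-0.03,0],[0.5,-0.09,0,-0.04,0],[0.5,-0.09,0,-0.04,0],[0.5,-0.09,0,-0.04,0]]'
cat >> h.py <<'E'
def bluefit(p,z):
    h=hsv(p);m=(h[...,0]>103)&(h[...,0]<127)&(h[...,1]>120)&(h[...,2]>50)
    v,u=np.nonzero(m);P=np.array([onz(p,a,z)[:2] for a in zip(u,v)])
    k=(abs(P[:,0]-.5525)<.075)&(abs(P[:,1]-.219)<.065)
    r=cv2.minAreaRect((P[k]*1000).astype(np.float32));print('blue rect',np.round(r[0],1),np.round(r[1],1),round(r[2],1),k.sum())
E
python3 - <<'E'
from h import *
p=shot('wrist');save(p,'w8.png');padfit(p);bluefit(p,.054)
h=hsv(p);H,S,V=h[...,0],h[...,1],h[...,2]
print('yellow',[r for r in rects(p,(H>20)&(H<32)&(S>140)&(V>120),.051,100) if r[2]>.15])
go(.504,-.1665,.24,1.5)
E
```

```text
time: 20.0
eef_pos: [0.5524, 0.218, 0.0322]
tcp_rot: [0.697, 0.717, 0.0, 0.0]
contact_force: [0.0, 0.1, 0.0]
opening: 0.453
finger_force: 0.0
time: 20.42
eef_pos: [0.5516, 0.2179, 0.1981]
tcp_rot: [0.697, 0.717, -0.001, -0.0]
contact_force: [0.6, -0.3, 0.9]
opening: 0.449
finger_force: 0.0
time: 20.83
eef_pos: [0.5553, 0.127, 0.238]
tcp_rot: [0.698, 0.716, 0.001, 0.0]
contact_force: [-0.2, 1.0, -0.1]
opening: 0.501
finger_force: 0.0
pad rect [552.  219.7] [111.3  85.7] 1.5 1402
blue rect [553.2 220.2] [108.   79.8] 1.5 8727
yellow [((284, 79), 0.553, 0.2203, 73, 10, -88.5), ((327, 56), 0.591, 0.242, 14, 14, 1.5)]
shift mm [-292.9  -58.5   -3.1] turn 0.0 q6 1.0
```

View pics/w8.png

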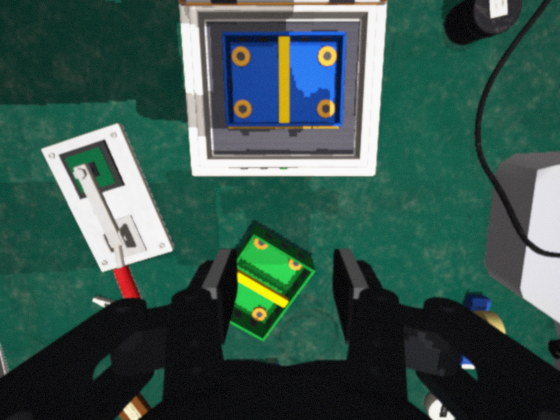

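Basket 1 sits on the outline to within 1 mm, at (284,79). On to the second basket.

```bash

python3 -m inch '[[0.5,-0.04,-0.008,0,0],[0.5,-0.08,-0.016,0,0],[0.5,-0.12,-0.024,0,0],[0.5,-0.16,-0.032,0,0],[0.5,-0.2,-0.04,0,0]]'
python3 -m inch '[[0.5,-0.04,-0.008,0.02,0],[0.5,-0.08,-0.016,0.05,0],[0.5,-0.093,-0.018,0.08,0],[0.5,-0.093,-0.018,0.08,0],[0.5,-0.093,-0.018,0.08,0]]'
python3 - <<'E'
from h import *
p=shot('wrist');h=hsv(p);H,S,V=h[...,0],h[...,1],h[...,2]
print('yellow',[r for r in rects(p,(H>20)&(H<32)&(S>140)&(V>120),.031,100) if r[3]>40])
print('lid',[(r[0],onz(p,r[0],.0175)) for r in tip('lid_mid',p)])
go(.504,-.1665,.01,1.5)
E
```

```text
time: 21.3
eef_pos: [0.5196, -0.073, 0.236]
tcp_rot: [0.696, 0.718, -0.0, -0.001]
contact_force: [0.9, -0.5, 0.1]
opening: 0.5
finger_force: 0.0
time: 21.72
eef_pos: [0.5031, -0.1653, 0.1536]
tcp_rot: [0.698, 0.716, -0.001, -0.004]
contact_force: [0.7, -0.4, 0.4]
opening: 0.503
finger_force: 0.0
yellow [((284, 198), 0.5031, -0.1653, 73, 10, -87.8)]
lid [([478.6, 197.9], array([ 0.66412331, -0.1629882 ,  0.0175    ]))]
shift mm [ -1.2  -1.8 147.6] turn 0.2 q6 -31.0
```

```bash

python3 -m inch '[[0.5,-0.0005,-0.001,0.03,-0.4],[0.5,-0.0005,-0.001,0.07,-0.4],[0.5,-0.0005,-0.001,0.105,-0.4],[0.5,-0.0005,-0.001,0.13,-0.4],[0.5,-0.0005,-0.001,0.146,-0.4]]'
python3 -m inch '[[0.5,0,0,0,0],[1,0,0,0,0],[1,0,0,0,0],[1,0,0,0,0],[1,0,0,0,0]]' 60
python3 -m inch '[[1,0,0,-0.005,0],[1,0,0,-0.02,0],[1,0,0,-0.055,0],[1,0,0,-0.09,0],[1,0,0,-0.125,0]]'
python3 -m inch '[[1,0,0,-0.035,0],[1,0,0,-0.065,0],[1,0.02,0,-0.08,0],[1,0.05,0.01,-0.08,0],[1,0.09,0.015,-0.08,0]]'
python3 - <<'E'
from h import *
go(.552,.13,.24,1.6)
E
```

```text
time: 22.23
eef_pos: [0.5043, -0.1649, 0.0101]
tcp_rot: [0.694, 0.72, 0.0, -0.0]
contact_force: [-0.9, 0.0, -0.2]
opening: 0.502
finger_force: 0.0
time: 22.65
eef_pos: [0.506, -0.1675, 0.014]
tcp_rot: [0.695, 0.719, 0.001, 0.002]
contact_force: [-0.3, 2.0, 6.5]
opening: 0.099
finger_force: 60.3
time: 23.07
eef_pos: [0.5032, -0.1667, 0.1373]
tcp_rot: [0.695, 0.719, -0.0, -0.001]
contact_force: [0.2, 0.1, -2.7]
opening: 0.091
finger_force: 59.3
time: 23.48
eef_pos: [0.5171, -0.0777, 0.219]
tcp_rot: [0.696, 0.718, 0.001, 0.003]
contact_force: [0.7, 1.3, -2.2]
opening: 0.097
finger_force: 59.3
shift mm [206.4  41.4 -21.4] turn 0.2 q6 -21.0
```

```bash

python3 -m inch '[[1,0.04,0.008,-0.005,0],[1,0.08,0.016,-0.01,0],[1,0.12,0.024,-0.02,0],[1,0.16,0.032,-0.02,0],[1,0.2,0.041,-0.02,0.3]]'
python3 -m inch '[[1,0,0,0,0],[1,0,0,0,0]]'
python3 - <<'E'
from h import *
p=shot('wrist');save(p,'w9.png');bluefit(p,.054)
h=hsv(p);H,S,V=h[...,0],h[...,1],h[...,2]
print('yellow',[r for r in rects(p,(H>20)&(H<32)&(S>140)&(V>120),.051,100) if r[2]>.15])
s=ctrl.get_state();print('held bar',[r for r in rects(p,(H>20)&(H<32)&(S>140)&(V>120),s['eef_pos'][2]+.018,100) if r[3]>40 and r[2]<.19],s['eef_pos'])
go(.5525,.218,.16,1.6)
E
```

```text
time: 23.9
eef_pos: [0.5498, 0.1267, 0.2375]
tcp_rot: [0.697, 0.717, 0.001, 0.001]
contact_force: [0.7, 0.3, -1.3]
opening: 0.101
finger_force: 59.3
time: 24.07
eef_pos: [0.5494, 0.1268, 0.2362]
tcp_rot: [0.695, 0.719, -0.0, 0.0]
contact_force: [0.3, -0.1, -1.6]
opening: 0.098
finger_force: 59.3
blue rect [553.2 220.4] [108.   79.4] 1.5 8897
yellow [((292, 78), 0.5538, 0.2204, 73, 10, -87.9), ((335, 56), 0.5905, 0.2419, 14, 14, 3.9), ((333, 108), 0.5926, 0.197, 15, 13, 80.8)]
held bar [((285, 272), 0.55, 0.1292, 72, 10, -87.9)] [0.5493713  0.12530713 0.23605381]
shift mm [92.6  6.1 76. ] turn 0.2 q6 1.0
```

```bash

python3 -m inch '[[1,0.03,0.002,0,0],[1,0.06,0.004,0.02,0.3],[1,0.085,0.006,0.05,0.3],[1,0.0925,0.006,0.08,0.3],[1,0.0925,0.006,0.11,0.3]]'
python3 -m inch '[[1,0,0,0.025,0],[1,0,0,0.035,0],[1,0,0,0.035,0],[1,0,0,0.035,0]]'
python3 - <<'E'
from h import *
go(.5527,.2178,.067,1.5)
E
```

```text
time: 24.53
eef_pos: [0.5533, 0.2176, 0.1255]
tcp_rot: [0.698, 0.716, 0.001, 0.0]
contact_force: [-0.3, 0.5, -1.2]
opening: 0.098
finger_force: 59.3
time: 24.87
eef_pos: [0.5536, 0.2163, 0.0917]
tcp_rot: [0.699, 0.715, -0.0, 0.0]
contact_force: [-0.0, 0.0, -1.4]
opening: 0.101
finger_force: 59.2
shift mm [ 1.6 -0.9 24.7] turn -0.2 q6 10.0
```

```bash

python3 -m inch '[[1,0.001,-0.0005,0.01,-0.2],[1,0.001,-0.0005,0.017,-0.2],[1,0.001,-0.0005,0.02,-0.2],[1,0.001,-0.0005,0.021,-0.2],[1,0.001,-0.0005,0.021,-0.2]]'
python3 -m inch '[[1,0,0,0.0015,0],[1,0,0,0.003,0],[1,0,0,0.003,0]]'
python3 - <<'E'
from h import *
go(.5527,.2178,.067,1.5)
E
```

```text
time: 25.28
eef_pos: [0.5525, 0.2184, 0.0701]
tcp_rot: [0.697, 0.717, -0.0, -0.0]
contact_force: [-0.4, -0.5, -1.6]
opening: 0.098
finger_force: 59.3
time: 25.53
eef_pos: [0.5531, 0.2186, 0.068]
tcp_rot: [0.697, 0.717, 0.0, 0.0]
contact_force: [-1.3, 0.2, 0.5]
opening: 0.099
finger_force: 59.7
shift mm [-0.8 -0.4  1. ] turn 0.1 q6 10.0
```

```bash

python3 -m inch '[[1,0,0,0.001,0],[0.8,0,0,0.001,0],[0.6,0,0,0.001,0],[0.55,0,0,0.001,0],[0.55,0,0,0.001,0]]'
python3 -m inch '[[0.55,0,0,-0.02,0],[0.55,0,0,-0.05,0],[0.55,0,0,-0.085,0],[0.55,0,0,-0.125,0],[0.55,0,0,-0.165,0]]'
python3 -m inch '[[0.5,-0.03,0,0,0],[0.5,-0.06,0,0,0],[0.5,-0.09,0,0,0],[0.5,-0.09,0,0,0],[0.5,-0.09,0,0,0]]'
python3 - <<'E'
from h import *
p=shot('wrist');save(p,'w10.png');padfit(p);bluefit(p,.088)
h=hsv(p);H,S,V=h[...,0],h[...,1],h[...,2]
print('yellow',[r for r in rects(p,(H>20)&(H<32)&(S>140)&(V>120),.085,100) if r[2]>.15])
go(.6613,-.1635,.24,8.5)
E
```

```text
time: 25.95
eef_pos: [0.5526, 0.2184, 0.0661]
tcp_rot: [0.697, 0.717, 0.0, 0.0]
contact_force: [0.0, -0.3, 0.0]
opening: 0.456
finger_force: 0.0
time: 26.37
eef_pos: [0.552, 0.2182, 0.232]
tcp_rot: [0.697, 0.717, -0.001, -0.0]
contact_force: [0.8, 0.0, -0.2]
opening: 0.45
finger_force: 0.0
time: 26.78
eef_pos: [0.5551, 0.1273, 0.2311]
tcp_rot: [0.698, 0.716, 0.0, -0.0]
contact_force: [1.0, 0.4, 0.0]
opening: 0.5
finger_force: 0.0
pad rect [555.4 226.3] [107.9  89.6] 1.2 1633
blue rect [553.9 219.9] [107.8  79.6] 1.6 11531
yellow [((285, 73), 0.5537, 0.2205, 73, 9, -88.7), ((334, 49), 0.5911, 0.2412, 14, 14, -88.5)]
shift mm [-294.5   98.5   -9.2] turn -7.0 q6 1.0
```

View pics/w10.png

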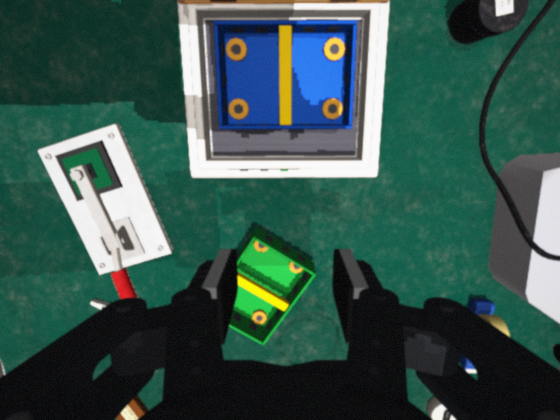

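The two-basket pile is aligned, with the top basket at (0.5538, 0.2202). Now the lid.

```bash

python3 -m inch '[[0.5,-0.037,0.013,0,0],[0.5,-0.074,0.025,0,0],[0.5,-0.111,0.037,0,0],[0.5,-0.148,0.05,0,0],[0.5,-0.185,0.062,0,0]]'
python3 -m inch '[[0.5,-0.037,0.013,0.01,-3],[0.5,-0.074,0.025,0.03,-7],[0.5,-0.109,0.0365,0.06,-7],[0.5,-0.109,0.0365,0.08,-7],[0.5,-0.109,0.0365,0.08,-7]]'
python3 - <<'E'
from h import *
p=shot('wrist');h=hsv(p);V=h[...,2];v=np.mgrid[0:420,0:560][0]
print('lid',[(r[0],onz(p,r[0],.0175)) for r in tip('lid_mid',p)])
print('dark',[r for r in rects(p,(V<50)&(v<300),.033,150) if abs(r[1]-.66)<.06 and abs(r[2]+.163)<.06])
go(.6613,-.1635,.015,8.5)
E
```

```text
time: 27.25
eef_pos: [0.623, -0.0548, 0.2309]
tcp_rot: [0.696, 0.718, 0.0, -0.0]
contact_force: [0.1, 0.7, 0.5]
opening: 0.499
finger_force: 0.0
time: 27.67
eef_pos: [0.659, -0.1626, 0.1436]
tcp_rot: [0.653, 0.757, -0.002, -0.006]
contact_force: [-1.9, 1.0, -1.2]
opening: 0.502
finger_force: 0.0
lid [([290.8, 200.7], array([ 0.66372845, -0.164012  ,  0.0175    ])), ([415.1, 227.1], array([ 0.76778871, -0.17065787,  0.0175    ]))]
dark [((290, 201), 0.6625, -0.161, 49, 8, -81.0)]
shift mm [ -2.7   0.2 134.4] turn 0.1 q6 -31.0
```

```bash

python3 -m inch '[[0.5,-0.001,0.002,0.03,-0.5],[0.5,-0.001,0.002,0.07,-0.5],[0.5,-0.001,0.002,0.1,-0.5],[0.5,-0.001,0.002,0.12,-0.5],[0.5,-0.001,0.002,0.134,-0.5]]'
python3 -m inch '[[0.5,0,0,0,0],[1,0,0,0,0],[1,0,0,0,0],[1,0,0,0,0],[1,0,0,0,0]]' 60
python3 -m inch '[[1,0,0,-0.005,0],[1,0,0,-0.02,0],[1,0,0,-0.055,0],[1,0,0,-0.09,0],[1,0,0,-0.125,0]]'
python3 -m inch '[[1,0,0,-0.035,2],[1,0,0,-0.065,5],[1,0.02,-0.01,-0.1,7.5],[1,0.05,-0.02,-0.1,7.5],[1,0.08,-0.03,-0.1,7.5]]'
python3 - <<'E'
from h import *
go(.553,.13,.24,1.5)
E
```

```text
time: 28.18
eef_pos: [0.6639, -0.161, 0.0168]
tcp_rot: [0.648, 0.762, 0.0, -0.0]
contact_force: [0.1, 0.6, -0.8]
opening: 0.501
finger_force: 0.0
time: 28.6
eef_pos: [0.6659, -0.1639, 0.0206]
tcp_rot: [0.649, 0.761, 0.001, 0.002]
contact_force: [-0.6, 0.6, 6.0]
opening: 0.092
finger_force: 62.0
time: 29.02
eef_pos: [0.6632, -0.1634, 0.1438]
tcp_rot: [0.649, 0.761, -0.0, -0.001]
contact_force: [1.3, 0.2, 0.3]
opening: 0.095
finger_force: 61.1
time: 29.43
eef_pos: [0.6225, -0.0897, 0.2474]
tcp_rot: [0.698, 0.716, 0.002, 0.004]
contact_force: [0.5, 0.6, -1.7]
opening: 0.091
finger_force: 61.1
shift mm [221.4 -64.    6.4] turn -0.0 q6 -19.0
```

```bash

python3 -m inch '[[1,0.038,-0.011,0,0],[1,0.076,-0.022,0,0],[1,0.114,-0.033,0,0],[1,0.152,-0.044,0,0],[1,0.19,-0.055,0,0]]'
python3 -m inch '[[1,0.025,-0.009,0,0],[1,0.025,-0.009,0,0],[1,0.025,-0.009,0,0]]'
python3 - <<'E'
from h import *
p=shot('wrist');save(p,'w11.png');bluefit(p,.088)
s=ctrl.get_state();print(s['eef_pos'],s['opening'],s['finger_force']);h=hsv(p)
print('plate',[r for r in rects(p,(h[...,1]<45)&(h[...,2]>140),s['eef_pos'][2]-.01,500)])
go(.5535,.2185,.24,1.6)
E
```

```text
time: 29.85
eef_pos: [0.5602, 0.1007, 0.2432]
tcp_rot: [0.697, 0.717, 0.0, 0.0]
contact_force: [0.3, 0.8, -1.2]
opening: 0.095
finger_force: 61.1
time: 30.1
eef_pos: [0.5509, 0.1252, 0.2431]
tcp_rot: [0.696, 0.718, 0.0, 0.0]
contact_force: [0.1, -0.4, -1.4]
opening: 0.095
finger_force: 61.1
blue rect [553.8 220.1] [108.   78.9] 1.8 10579
[0.55143541 0.12412017 0.24296604] 0.095523244250698 61.114726066589355
plate [((312, 161), 0.5505, 0.1664, 134, 105, -88.1), ((118, 200), 0.4795, 0.1524, 64, 49, -70.9), ((546, 208), 0.6703, 0.1519, 42, 14, -76.0), ((542, 280), 0.6773, 0.1149, 45, 18, -76.0), ((208, 274), 0.5166, 0.1126, 34, 27, 0.6)]
shift mm [94.3  4.8  2.9] turn 0.1 q6 1.0
```

View pics/w11.png

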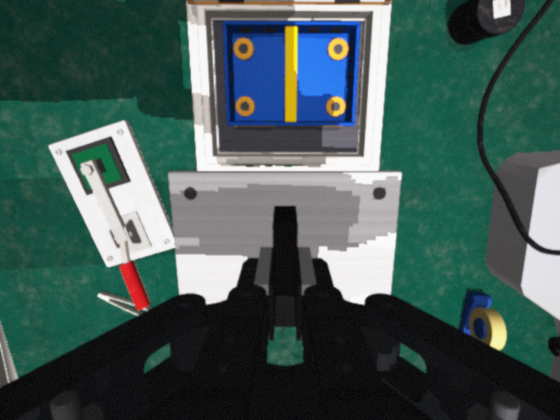

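The lid is held level, with its far edge from (168,174) to (402,172). I'll compute its offset from the tool.

```bash
python3 - <<'E'
from h import *
p=shot('wrist');s=ctrl.get_state();t=s['eef_pos']
for d in (.011,.014):
    a,b=onz(p,(168,173.5),t[2]-d),onz(p,(402.5,171.5),t[2]-d);m=(a+b)/2;print('edge len',np.linalg.norm(a-b),'yaw',np.degrees(np.arctan2(b[1]-a[1],b[0]-a[0])),'centre-TCP',m-t-np.array([0.0012,.040,0]))
go(.5538,.2202,.15,1.6)
E
```

```text
edge len 0.10543952691549989 yaw 2.2154731857137113 centre-TCP [-0.00172533  0.00118268 -0.011     ]
edge len 0.10750594824232158 yaw 2.21547318571372 centre-TCP [-0.00169938  0.00065122 -0.014     ]
shift mm [96.7  4.6 92.8] turn -0.0 q6 1.0
```

```bash

python3 -m inch '[[1,0.03,0.002,0,0],[1,0.06,0.004,0.02,0.4],[1,0.085,0.005,0.05,0.4],[1,0.0955,0.005,0.08,0.4],[1,0.0955,0.005,0.1,0.4]]'
python3 -m inch '[[1,0,0,0.012,0],[1,0,0,0.016,0],[1,0,0,0.016,0],[1,0,0,0.016,0]]'
python3 - <<'E'
from h import *
go(.5543,.2192,.107,1.3)
E
```

```text
time: 30.62
eef_pos: [0.5533, 0.2201, 0.1393]
tcp_rot: [0.7, 0.714, -0.001, -0.001]
contact_force: [-0.1, -1.3, -1.7]
opening: 0.096
finger_force: 61.1
time: 30.95
eef_pos: [0.5554, 0.2188, 0.1277]
tcp_rot: [0.7, 0.714, 0.001, 0.001]
contact_force: [1.4, 0.0, -0.9]
opening: 0.096
finger_force: 61.1
shift mm [ 0.4 -1.1 20.7] turn -0.2 q6 11.0
```

```bash

python3 -m inch '[[1,0,-0.001,0.008,0],[1,0,-0.001,0.014,0],[1,0,-0.001,0.017,0],[1,0,-0.001,0.018,0],[1,0,-0.001,0.018,0]]'
python3 -m inch '[[1,0,0,0.0015,0],[1,0,0,0.003,0],[1,0,0,0.003,0]]'
python3 - <<'E'
from h import *
go(.5543,.2192,.107,1.3)
E
```

```text
time: 31.37
eef_pos: [0.5527, 0.2195, 0.1078]
tcp_rot: [0.7, 0.714, -0.0, -0.0]
contact_force: [1.1, 0.4, -0.7]
opening: 0.099
finger_force: 61.1
time: 31.62
eef_pos: [0.5533, 0.2198, 0.1066]
tcp_rot: [0.7, 0.714, 0.0, 0.0]
contact_force: [-2.0, -0.4, 3.0]
opening: 0.096
finger_force: 61.8
shift mm [-0.6  1.  -0.4] turn -0.1 q6 11.0
```

Contact is made, so I release, back off and check.

```bash

python3 -m inch '[[0.85,0,0,0,0],[0.7,0,0,0,0],[0.6,0,0,0,0],[0.6,0,0,0,0]]'
python3 -m inch '[[0.6,0,0,-0.02,0],[0.6,0,0,-0.05,0],[0.6,0,0,-0.085,0],[0.6,0,0,-0.125,0],[0.6,0,0,-0.13,0]]'
python3 -m inch '[[0.65,-0.03,0,-0.02,0],[0.65,-0.06,0,-0.05,0],[0.65,-0.09,0,-0.07,0],[0.65,-0.09,0,-0.09,0],[0.65,-0.09,0,-0.09,0]]'
python3 - <<'E'
from h import *
p=shot('wrist');save(p,'w12.png');h=hsv(p);H,S,V=h[...,0],h[...,1],h[...,2];u,v=np.meshgrid(range(560),range(420))
w=cloud(p);m=(w[...,2]>.085)&(w[...,2]<.105)&(abs(w[...,0]-.553)<.09)&(abs(w[...,1]-.22)<.065)
print('plate depth',rects(p,m,.093,300))
print('dark',[r for r in rects(p,(V<50)&(v<250),.119,60) if abs(r[1]-.553)<.04 and abs(r[2]-.22)<.05])
print('lid',[(r[0],onz(p,r[0],.1035)) for r in tip('lid_mid',p)])
print('hinge',[(r[0],onz(p,r[0],.052)) for r in tip('hood_hinge',p)]);print('handle',tip('hood_handle',p))
E
```

```text
time: 31.95
eef_pos: [0.553, 0.2196, 0.1051]
tcp_rot: [0.7, 0.714, 0.0, 0.0]
contact_force: [-0.1, -0.0, -1.0]
opening: 0.402
finger_force: 0.0
time: 32.37
eef_pos: [0.5567, 0.2205, 0.2443]
tcp_rot: [0.7, 0.714, 0.006, 0.004]
contact_force: [-0.0, 0.6, 1.0]
opening: 0.404
finger_force: 0.0
time: 32.78
eef_pos: [0.557, 0.1283, 0.3308]
tcp_rot: [0.701, 0.713, 0.004, 0.003]
contact_force: [-0.8, 0.0, 2.2]
opening: 0.352
finger_force: 0.0
plate depth [((280, 85), 0.5541, 0.2193, 108, 78, 1.2)]
dark [((281, 84), 0.5541, 0.2193, 45, 7, -88.9)]
lid [([282.5, 86.7], array([0.55616327, 0.21873458, 0.1035    ]))]
hinge [([277.1, 28.1], array([0.54924175, 0.28333292, 0.052     ])), ([420.8, 44.8], array([0.71136014, 0.26977779, 0.052     ]))]
handle [([278.3, 29.1], 0.6)]
```

View pics/w12.png

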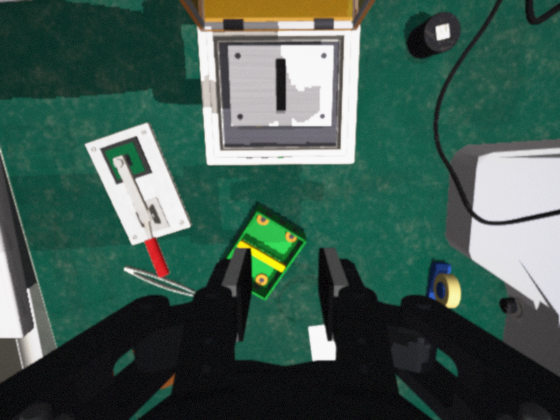

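The lid sits squarely on the pile, at (0.5541, 0.2193) with yaw 1.2°. Now the hood: I'll turn the tool back by 90° and go above the handle.

```bash

python3 -m inch '[[0.65,0,0,0,7],[0.65,0,0,0,14],[0.65,0,0,0,21],[0.65,0,0,0,28],[0.65,0,0,0,35]]'
python3 -m inch '[[0.65,0,0,0,7],[0.65,0,0,0,14],[0.65,0,0,0,21],[0.65,0,0,0,28],[0.65,0,0,0,35]]'
python3 -m inch '[[0.65,0,0,0,7],[0.65,0,0,0,14],[0.65,0,0,0,19.5],[0.65,0,0,0,19.5],[0.65,0,0,0,19.5]]'
python3 - <<'E'
from h import *
p=shot('top');h=hsv(p);V=h[...,2];u,v=np.meshgrid(range(560),range(420))
for z in (.21,.23): print([r for r in rects(p,(V<60)&(u<145)&(u>110)&(v>200)&(v<290),z,60)])
print(tip('hood_handle',p))
go(.549,.34,.35,-88.35)
E
```

```text
time: 33.4
eef_pos: [0.554, 0.1305, 0.3225]
tcp_rot: [0.883, 0.469, -0.002, -0.001]
contact_force: [1.0, -0.7, 0.7]
opening: 0.347
finger_force: 0.0
time: 33.82
eef_pos: [0.554, 0.1305, 0.3225]
tcp_rot: [0.983, 0.182, -0.002, -0.0]
contact_force: [0.2, -0.2, -0.2]
opening: 0.351
finger_force: 0.0
time: 34.23
eef_pos: [0.5542, 0.1302, 0.3232]
tcp_rot: [1.0, 0.017, -0.002, 0.0]
contact_force: [0.2, 0.3, 0.2]
opening: 0.347
finger_force: 0.0
[]
[]
[([130.7, 246.5], 0.67), ([379.1, 155.3], 0.32)]
shift mm [   1.2 -210.1  -26. ] turn 0.2 q6 91.0
```

```bash

python3 -m inch '[[0.65,0,-0.03,-0.026,0],[0.65,0,-0.07,-0.026,0],[0.65,0,-0.11,-0.026,0],[0.65,0,-0.15,-0.026,0],[0.65,0,-0.19,-0.026,0]]'
python3 -m inch '[[0.65,0,-0.03,0,0],[0.65,0,-0.07,0,0],[0.65,0,-0.07,0,0],[0.65,0,-0.07,0,0]]'
python3 - <<'E'
from h import *
p=shot('wrist');save(p,'w13.png');h=hsv(p);V=h[...,2];u,v=np.meshgrid(range(560),range(420))
t=tip('hood_handle',p);print(t)
for z in (.21,.22,.23):
  for r in t[:1]:print(z,onz(p,r[0],z))
  print([r for r in rects(p,(V<50)&(v<300)&(u>150)&(u<420),z,200) if r[3]>60])
go(.549,.405,.22,-88.35)
E
```

```text
time: 34.75
eef_pos: [0.5489, 0.3213, 0.3511]
tcp_rot: [1.0, 0.015, 0.0, -0.0]
contact_force: [0.0, -0.0, 0.6]
opening: 0.354
finger_force: 0.0
time: 35.08
eef_pos: [0.5464, 0.3915, 0.3499]
tcp_rot: [1.0, 0.017, -0.001, 0.0]
contact_force: [0.2, -0.9, 0.4]
opening: 0.353
finger_force: 0.0
[([267.7, 196.6], 0.7)]
0.21 [0.54432995 0.40486987 0.21      ]
[((269, 190), 0.544, 0.4029, 137, 14, 1.7), ((196, 179), 0.555, 0.4688, 65, 36, -51.7)]
0.22 [0.546835  0.4044753 0.22     ]
[((269, 190), 0.5465, 0.4026, 132, 13, 1.7), ((196, 179), 0.5571, 0.4661, 62, 34, -51.7)]
0.23 [0.54934005 0.40408073 0.23      ]
[((269, 190), 0.5491, 0.4023, 127, 13, 1.7)]
shift mm [  2.4 -15.8 130.7] turn 0.1 q6 115.0
```

View pics/w13.png

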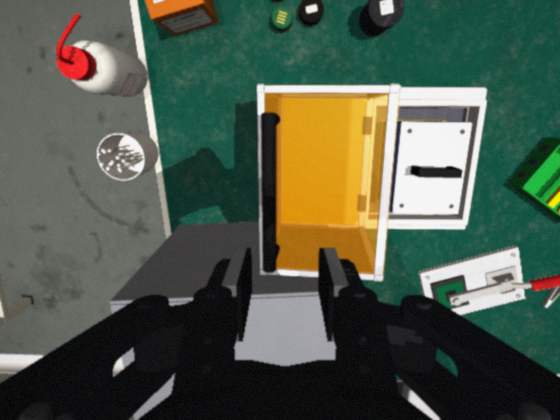

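The bar is at column 269, spanning rows 115-270. That puts it at y 0.403, z about 0.221, with the hood at about 95°. I'll go down and grip it.

```bash

python3 -m inch '[[0.65,0.001,-0.013,0.03,0],[0.65,0.001,-0.013,0.065,0],[0.65,0.001,-0.013,0.1,0],[0.65,0.001,-0.013,0.13,0],[0.65,0.001,-0.013,0.146,0]]'
python3 -m inch '[[0.65,0,0,0,0],[0.65,0,0,0,0],[1,0,0,0,0],[1,0,0,0,0],[1,0,0,0,0]]' 25
python3 - <<'E'
from h import *
s=ctrl.get_state();y,z=s['eef_pos'][1:];print(s['eef_pos'],s['contact_force'],s['opening'])
import math
f0=125.5
P=lambda f:(-207.9*math.cos(math.radians(f)),207.9*math.sin(math.radians(f)))
a=P(f0)
for f in np.arange(f0-5.5,29,-5):
    b=P(f);print(round(f-30,1),'front',round(a[0]-b[0],1),'up',round(b[1]-a[1],1))
E
```

```text
time: 35.6
eef_pos: [0.5464, 0.3998, 0.2001]
tcp_rot: [1.0, 0.014, -0.003, 0.002]
contact_force: [-0.3, -1.0, 0.1]
opening: 0.353
finger_force: 0.0
time: 36.02
eef_pos: [0.5492, 0.4035, 0.2088]
tcp_rot: [1.0, 0.015, 0.003, -0.002]
contact_force: [0.3, 2.6, 2.2]
opening: 0.128
finger_force: 26.1
[0.54924994 0.40352313 0.20879329] [0.29849549 2.64544967 2.19851024] 0.1278155925998246
90.0 front 16.8 up 10.8
85.0 front 32.9 up 19.2
80.0 front 49.6 up 26.1
75.0 front 66.9 up 31.6
70.0 front 84.6 up 35.5
65.0 front 102.6 up 37.9
60.0 front 120.7 up 38.6
55.0 front 138.8 up 37.9
50.0 front 156.8 up 35.5
45.0 front 174.5 up 31.6
40.0 front 191.8 up 26.1
35.0 front 208.6 up 19.2
30.0 front 224.7 up 10.8
25.0 front 240.0 up 1.0
20.0 front 254.4 up -10.0
15.0 front 267.7 up -22.2
10.0 front 280.0 up -35.6
5.0 front 291.0 up -50.0
0.0 front 300.8 up -65.3
```

```bash

python3 -m inch '[[1,0,0.008,-0.0055,0],[1,0,0.0168,-0.0108,0],[1,0,0.025,-0.0152,0],[1,0,0.0329,-0.0192,0],[1,0,0.041,-0.0228,0]]'
python3 -m inch '[[1,0,0.0086,-0.0033,0],[1,0,0.0259,-0.0088,0],[1,0,0.0436,-0.0127,0],[1,0,0.0616,-0.0151,0],[1,0,0.0797,-0.0158,0]]'
python3 - <<'E'
from h import *
go(.5525,.1023,.137,-88.35)
E
```

```text
time: 36.43
eef_pos: [0.5503, 0.3639, 0.232]
tcp_rot: [1.0, 0.015, 0.003, -0.004]
contact_force: [0.4, 5.5, 1.9]
opening: 0.125
finger_force: 25.5
time: 36.85
eef_pos: [0.5526, 0.2833, 0.2489]
tcp_rot: [1.0, 0.015, 0.004, -0.003]
contact_force: [0.3, 3.1, 5.6]
opening: 0.126
finger_force: 26.0
shift mm [ -6.4 181.5 110.8] turn 0.1 q6 106.0
```

```bash

python3 -m inch '[[1,0,0.0181,0.0007,0],[1,0,0.0361,0.0031,0],[1,0,0.0538,0.007,0],[1,0,0.0711,0.0125,0],[1,0,0.0879,0.0194,0]]'
python3 -m inch '[[1,0,0.0081,0.0041,0],[1,0,0.0161,0.0084,0],[1,0,0.0239,0.0132,0],[1,0,0.0314,0.0182,0],[1,0,0.0387,0.0236,0]]'
python3 -m inch '[[1,0,0.0071,0.0056,0],[1,0,0.0138,0.0116,0],[1,0,0.0204,0.0178,0],[1,0,0.0267,0.0243,0],[1,0,0.0327,0.0310,0]]'
python3 - <<'E'
from h import *
go(.5525,.1023,.144,-88.35)
E
```

```text
time: 37.27
eef_pos: [0.5551, 0.194, 0.2276]
tcp_rot: [1.0, 0.015, 0.003, -0.001]
contact_force: [0.1, 2.4, 1.2]
opening: 0.124
finger_force: 26.0
time: 37.68
eef_pos: [0.5562, 0.1549, 0.2024]
tcp_rot: [1.0, 0.015, 0.002, 0.0]
contact_force: [0.3, -0.8, 5.0]
opening: 0.127
finger_force: 27.1
time: 38.1
eef_pos: [0.557, 0.1223, 0.1693]
tcp_rot: [1.0, 0.015, 0.001, -0.0]
contact_force: [5.0, 1.0, 2.1]
opening: 0.128
finger_force: 27.6
shift mm [-5.1 19.9 25.3] turn 0.0 q6 90.0
```

```bash

python3 -m inch '[[1,0,0.0034,0.0043,0],[1,0,0.0066,0.0086,0],[1,0,0.0099,0.0129,0],[1,0,0.013,0.0173,0],[1,0,0.013,0.0173,0]]'
python3 -m inch '[[1,0,0.001,0.0015,0],[1,0,0.002,0.003,0],[1,0,0.003,0.0046,0],[1,0,0.004,0.006,0],[1,0,0.004,0.006,0]]'
python3 -m inch '[[1,0,0.001,0.0014,0],[1,0,0.0018,0.003,0],[1,0,0.0028,0.0046,0],[1,0,0.0028,0.0046,0]]'
```

```text
time: 38.52
eef_pos: [0.5573, 0.109, 0.1509]
tcp_rot: [1.0, 0.014, 0.001, -0.0]
contact_force: [7.0, -0.6, -2.3]
opening: 0.127
finger_force: 27.4
time: 38.93
eef_pos: [0.5573, 0.1057, 0.1455]
tcp_rot: [1.0, 0.015, 0.001, -0.001]
contact_force: [6.6, 1.0, 0.0]
opening: 0.13
finger_force: 27.7
time: 39.27
eef_pos: [0.5573, 0.103, 0.1411]
tcp_rot: [1.0, 0.014, 0.001, -0.001]
contact_force: [5.6, 0.2, 0.3]
opening: 0.127
finger_force: 27.7
```

```bash

python3 -m inch '[[1,0,0.0005,0.001,0],[1,0,0.001,0.002,0],[1,0,0.001,0.002,0]]'
python3 -m inch '[[1,0,0.0005,0.001,0],[1,0,0.001,0.002,0],[1,0,0.001,0.002,0]]'
python3 -m inch '[[1,0,0.0005,0.001,0],[1,0,0.0005,0.002,0],[1,0,0.0005,0.002,0]]'
```

```text
time: 39.52
eef_pos: [0.5574, 0.103, 0.141]
tcp_rot: [1.0, 0.014, 0.001, -0.002]
contact_force: [1.4, 3.3, 8.5]
opening: 0.129
finger_force: 28.3
time: 39.77
eef_pos: [0.5574, 0.1029, 0.1409]
tcp_rot: [1.0, 0.014, 0.001, -0.002]
contact_force: [-2.1, 5.8, 14.9]
opening: 0.127
finger_force: 29.0
time: 40.02
eef_pos: [0.5575, 0.1029, 0.1408]
tcp_rot: [1.0, 0.014, 0.001, -0.003]
contact_force: [-6.7, 6.7, 22.4]
opening: 0.128
finger_force: 29.7
```

The hood stopped firmly at y 0.103, as predicted for shut. I'll ease off the pressure, release and back away.

```bash

python3 -m inch '[[1,0,-0.001,-0.003,0],[0.85,0,-0.001,-0.004,0],[0.65,0,-0.001,-0.004,0],[0.65,0,-0.001,-0.004,0],[0.65,0,-0.001,-0.004,0]]'
python3 -m inch '[[0.65,0,0.001,-0.015,0],[0.65,0,0.001,-0.035,0],[0.65,0,0.001,-0.065,0],[0.65,0,0.001,-0.1,0],[0.65,0,0.001,-0.14,0]]'
python3 -m inch '[[0.65,0,0.04,0,0],[0.65,0,0.08,0,0],[0.65,0,0.12,0,0],[0.65,0,0.16,0,0],[0.65,0,0.16,0,0]]'
python3 - <<'E'
from h import *
p=shot('top');save(p,'t9.png')
w=cloud(p);m=(w[...,2]>.15)&(w[...,2]<.19)&(abs(w[...,1]-.2)<.1)&(abs(w[...,0]-.55)<.1)
P=w[m];A=np.c_[P[:,:2],np.ones(len(P))];print('hood top plane',np.linalg.lstsq(A,P[:,2],rcond=None)[0],len(P))
print('handle',[(r,onz(p,r[0],.156)) for r in tip('hood_handle',p)])
s=shot('side');save(s,'s9.png')
a=cv2.imread('pics/t9.png')[130:300,100:420];b=cv2.imread('pics/s9.png')[120:290,170:490]
cv2.imwrite('pics/fin.png',cv2.resize(np.vstack([a,b]),None,fx=1.75,fy=1.75,interpolation=cv2.INTER_CUBIC))
E
```

```text
time: 40.43
eef_pos: [0.5549, 0.1009, 0.1376]
tcp_rot: [1.0, 0.015, -0.003, 0.0]
contact_force: [0.2, -0.2, -0.1]
opening: 0.349
finger_force: 0.0
time: 40.85
eef_pos: [0.5548, 0.0998, 0.2778]
tcp_rot: [1.0, 0.015, -0.004, 0.0]
contact_force: [1.3, 0.2, 0.1]
opening: 0.354
finger_force: 0.0
time: 41.27
eef_pos: [0.5606, -0.0659, 0.2783]
tcp_rot: [1.0, 0.011, -0.002, 0.001]
contact_force: [-0.1, 0.4, -0.1]
opening: 0.35
finger_force: 0.0
hood top plane [-0.00044599  0.01847843  0.16617264] 5313
handle [(([268.3, 238.6], 0.92), array([0.55607097, 0.09791227, 0.156     ]))]
```

View pics/fin.png

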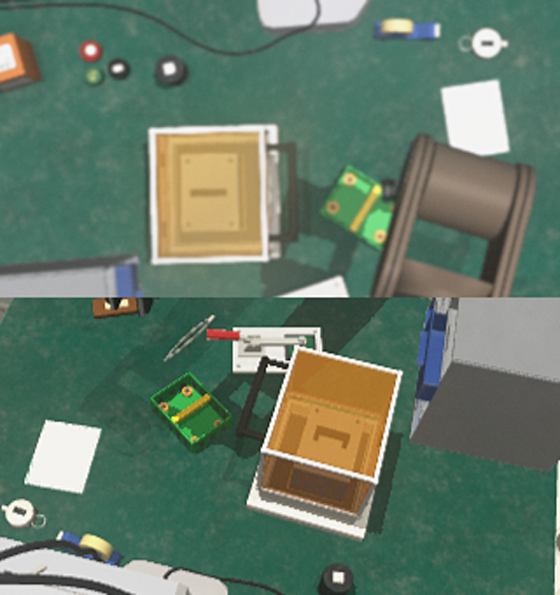

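The hood top is level at z 0.17 and the handle is at its shut position. The lid and pile look square inside, and the other items haven't moved.

```bash
python3 -c "
from plant import ctrl
print(ctrl.sign_off())"
```

```text
the job is handed in; nothing more can be done
None
```

I handed the job in at about 41 s: both blue baskets (only two were present) are stacked square on the pad with the lid plate on top, the hood is fully shut, and the can, tape dispenser and counter were left alone.

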